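# Wind washed brake pads in to the drying heater

### The arm

A 6-joint arm with a two-finger parallel gripper is mounted at the origin on the work surface. World frame = base frame: x ahead of the robot, y to its left, z up, the work surface at z = 0. Lengths are in mm, angles in rad, forces in N, time in s.
With the tool pointing down it reaches from about 275 to 1000 mm from the base axis. Payload 8.4 kg.
Tool frame: the origin (TCP) lies at the centre of the arm's flange, where the gripper is bolted on; the fingertips stand r.tip_extent ahead of it and the grasp point (between the pads) lies 155 mm ahead of it (r.tip_extent is the distance from the TCP to the fingertips, in mm); z points along the fingers, y is the direction in which the jaws open and shut (so a half turn about z gives the same grasp; the last joint's range is limited). The gripper opens to 85 mm and grips with 20 to 120 N. Pads are 22 mm wide; open, the fingers measure 114 mm over their backs; the gripper's body (76 mm by 85 mm) begins 54 mm behind the grasp point. The pads swing forward as they close: fully open they stand 13 mm farther back than shut.
Start: joints at [-1.167, 0.353, 1.633, -0, 1.155, -0.002], TCP at [246.72, -574.246, 404.681] pointing down, gripper open.
Joint ranges: [-2.63, 2.63], [-0.92, 2.1], [0.06, 2.66], [-1.3, 4.44], [0, 2.69], [-3.02, 3.02]. Speed limits (rad/s): [2.22, 2.22, 2.79, 3.14, 3.14, 3.14].

### API

Orientations are given as [roll, pitch, yaw] about the fixed x, y, z axes, in that order (R = Rz(yaw) Ry(pitch) Rx(roll)).
In Python, from rig import sense, grab_frame, job, r gives the robot as it stands. The module is installed in compiled form; this text tells all that it offers.
- The arm moves only by the shell command python3 -m creep 'ROWS' [FORCE]. ROWS is JSON, a list of rows, each a list of 7 numbers: the turn, a rotation vector about the tool's x, y, z in rad, then the shift along the tool's x, y, z in mm, then the closure, from 0 (fully open) to 1 (shut). In form: [[wx, wy, wz, dx, dy, dz, fingers], ...]. A call has 1 to 10 rows; each row shifts and turns the pose as measured when the row begins, along the tool's axes as they then stand; what a row does not reach is not made up. A row lasts 1/12 s, in which the tool goes at most 41.7 mm and 7.16 degrees, less where a joint would pass 70% of its speed; a pose out of reach is approached as far as the arm can. A call with a gripper value outside its range is refused whole. The fingers move at their own pace and stop on an object; FORCE is the grip in N (left out, the last holds). Time passes only in rows, so rows that do not move let the fingers close. It gives the time, the measured TCP pose, the force and the opening at its end, in the units of the state.
- sense(): the state, without advancing time (a new reading comes with each control period).
- grab_frame(name): name is "scene" or "top"; returns a dict with "color" (480x640x3 uint8, red, green, blue), "mtx" (3x3 intrinsics, pixels), "distortion" ([k1, k2, p1, p2, k3] as OpenCV has them; the pictures are not rectified), "T" (4x4, takes a point from camera to world coordinates). Camera axes: x right, y down, z forward; pixel columns grow to the right and rows downward; lengths in mm; the calibration is good to about 2 mm. A picture is of the moment at which its call begins. There is no depth.
- job.sign_off(): hands the job in, once; it reports no verdict.
The state is a dict: "clock": time; "qpos": joint angles; "qvel": joint speeds; "joint_efforts": joint torques, N m; "eef_pos": TCP position; "tcp_rot": TCP orientation; "contact_force": force on the tool from outside, world axes, zero at the start; "wrist_torque": the same for the moment, N m; "opening": opening from 0.0 (shut) to 1.0 (fully open).
Only numpy, scipy, OpenCV 4.12 (cv2) and the standard library are available. Lean on these libraries where they do the work, as an engineer would, in place of code of your own. Each camera call takes 0.05 s, during which the arm holds its last target.

### The job

Lay every brake pad on the bench flat, side by side, on the slide's carriage plate, then fit the loose crank on the square shaft end and wind the carriage clockwise all the way home to the heater, about four turns, without the crank coming off on the way. Only when it is home, push the heater's slider to the brass mark and stand the crank back on its rubber mat. Leave the other things on the bench alone.

Things in the scene. Friction and masses are not known exactly. Their poses are not given: they have to be found in the camera images.
- plate (a point): Centre of the top face of the slide's bare aluminium carriage plate, 240 mm (its x) by 150 mm (its y), 5 mm thick, top 45 mm above the bench. Wound, it travels along its own +y towards the upright heater panel (300 mm wide, 220 mm high) at the far end of the slide; at the end of travel 65 mm remain between plate and panel, open from above.
- carriage (a joint): Travel of the carriage plate in m: 0 at the loading end, 0.16 fully home at the heater. Driven only by the shaft: 40 mm for each full turn clockwise seen from above (4 turns in all), with end stops. It stays where it is left.
- shaft_top (a point): Top of the square part of the upright steel shaft end, on its axis, on a grey gearbox (90 mm square, 45 mm high) at the loading end of the slide, 150 mm from the plate centre as loaded. Square 18 mm across flats, 30 mm tall, this point 80 mm above the bench; above it a 6 mm cone lead-in; below it a 36 mm square collar (top 50 mm above the bench) on which a fitted crank rests. x and y axes are square to the flats and turn with the shaft; turning takes about 0.2 N m.
- crank_hub (a point): Loose steel crank, 0.45 kg, that stands by itself on its hub; this point is the centre of the hub, half-way up. Hub: 38 mm square, 48 mm tall, z axis up, its underside has a square socket 21 mm wide and 40 mm deep with sides along x and y. A flat arm (22 mm wide, 10 mm thick, flush with the hub's top) points along +x. Fully fitted, this point is 74 mm above the bench, 6 mm below shaft_top.
- crank_grip (a point): Centre, half-way up, of the crank's black upright handle: cylinder 26 mm across, 62 mm tall, starting 2 mm above the arm's top, free to spin about its own axis, which is 70 mm from the hub's axis. Its orientation is of no account.
- mat: Fixed black rubber mat, 140 x 140 x 4 mm, origin at the centre of its underside; the crank's place.
- heat (a joint): Position of the black slider of the heater control along its track, m: 0 to 0.12, growing along the control box's +y (heat_grip's y axis); more is hotter. It takes about 2 N and stays where it is left.
- heat_grip (a point): Centre, half-way up, of the slider's black grip, 28 mm (x) by 20 mm (y, along the track) by 40 mm tall, on a grey box 80 x 190 mm, 30 mm high; this point is 50 mm above the bench.
- mark_mid (a point): The heat mark: midway between two small brass pointers (6 mm high) on top of the control box, one on each side of the track, 19 to 39 mm from its middle. The point lies on the track's line, 30 mm above the bench; its y axis runs along the track. The slider is at the mark when its centre is level with the pointers.
- pad1_mid (a point): Centre, half-way up, of a brake pad: dark steel backing plate 100 mm (x; 118 mm over its ears) by 44 mm (y) by 6 mm, underneath, with a grey lining 80 x 44 x 11 mm on top: 17 mm thick in all, 0.25 kg; lies flat, z up. Two or three of the four pads are present.
- pad2_mid (a point): Centre, half-way up, of a brake pad: dark steel backing plate 100 mm (x; 118 mm over its ears) by 44 mm (y) by 6 mm, underneath, with a grey lining 80 x 44 x 11 mm on top: 17 mm thick in all, 0.25 kg; lies flat, z up. Two or three of the four pads are present.
- pad3_mid (a point): Centre, half-way up, of a brake pad: dark steel backing plate 100 mm (x; 118 mm over its ears) by 44 mm (y) by 6 mm, underneath, with a grey lining 80 x 44 x 11 mm on top: 17 mm thick in all, 0.25 kg; lies flat, z up. Two or three of the four pads are present.
- pad4_mid (a point): Centre, half-way up, of a brake pad: dark steel backing plate 100 mm (x; 118 mm over its ears) by 44 mm (y) by 6 mm, underneath, with a grey lining 80 x 44 x 11 mm on top: 17 mm thick in all, 0.25 kg; lies flat, z up. Two or three of the four pads are present.
- lube: Bystander, not to be disturbed: white tin can, 60 mm across, 85 mm tall.
- socket: Bystander, not to be disturbed: steel wrench socket standing on end, 34 mm across, 50 mm tall.
- spanner: Bystander, not to be disturbed: flat steel spanner, 180 mm long, lying.
- driver: Bystander, not to be disturbed: black-handled screwdriver, 200 mm long, lying.
- tin: Bystander, not to be disturbed: steel bowl, 90 mm across, 50 mm tall.
- jar: Bystander, not to be disturbed: clear jar, 64 mm across, 80 mm tall.
There are look-alikes about, which are no part of the job. Leave any blue look-alike of the part that bears pad2_mid alone.

How it is judged:
By the outcome, as a careful person would: the job done as asked, in the order asked, and still so for the second after the job is handed in, with the robot touching nothing.
Of pad1, pad2, pad3, pad4 only 2 to 3 are there at a start; the rules pass over those that are not, and their reading is None.
At some moment in a run one of pad1, pad2, pad3, pad4 may be knocked a few centimetres aside while the robot is not near it.
Once in a run the grip may slacken for a moment while it holds something.
It also fails if it takes over 210 s, if anything falls off the work surface, if the arm or the gripper's body presses on something with over 40 N, if the wrist force passes 120 N, or if a joint passes its speed limit or range.

## Working session

There is one attempt and no reset: what is moved stays moved. The work goes in short steps, Python scripts to look and compute and a shell command to move; the robot and the scene stay as the last step left them, time stands still between calls to the robot, and variables do not carry over. Pictures are saved under pics/ and viewed, and the job is handed in when it is done.

```bash
mkdir -p pics; ls; python3 - <<'E'
from rig import sense, grab_frame, job, r
import cv2
print(sense()); print(r.tip_extent)
for n in("scene","top"):
    f=grab_frame(n); cv2.imwrite(f"pics/{n}0.png",f["color"][:,:,::-1]); print(n,f["mtx"],f["distortion"],f["T"])
E
```

```text
pics
{'clock': 0.0, 'qpos': array([-1.16739263e+00,  3.53667015e-01,  1.63413946e+00,  2.12054980e-06,
        1.15518075e+00, -2.40605773e-03]), 'qvel': array([-4.19733549e-04,  9.46551852e-04, -5.29162034e-04, -8.10472267e-04,
        5.65520704e-05, -1.46139706e-03]), 'joint_efforts': array([-1.44418271e-03, -6.05243540e+01, -3.42069912e+01, -8.78757282e-05,
        9.42415703e-03, -2.29746445e-05]), 'eef_pos': array([ 246.63249325, -574.02725044,  403.94744269]), 'tcp_rot': array([-3.14019809e+00, -5.29423933e-06,  4.05808892e-01]), 'contact_force': array([ 0.01670243, -0.57709194, -0.26906024]), 'wrist_torque': array([ 0.01469453, -0.02810241, -0.01634524]), 'opening': 1.002322296150973}
173.4
scene [[450.87016041   0.         325.25314775]
 [  0.         450.87016041 233.21604928]
 [  0.           0.           1.        ]] [-0.08005528  0.          0.          0.          0.        ] [[ 6.99872877e-01  4.36382498e-01 -5.65462883e-01  1.08176027e+03]
 [ 7.14250949e-01 -4.22200925e-01  5.58204228e-01 -5.57488412e+02]
 [ 4.85160319e-03 -7.94554400e-01 -6.07173590e-01  6.66983352e+02]
 [ 0.00000000e+00  0.00000000e+00  0.00000000e+00  1.00000000e+00]]
top [[555.95796399   0.         321.54162479]
 [  0.         555.95796399 243.74658513]
 [  0.           0.           1.        ]] [-0.07053971  0.          0.          0.          0.        ] [[ 1.29979698e-05 -9.89978305e-01  1.41219528e-01  3.14963818e+02]
 [-9.99996699e-01  3.49987583e-04  2.54552643e-03 -6.15670071e+00]
 [-2.56944102e-03 -1.41219095e-01 -9.89975033e-01  1.66385928e+03]
 [ 0.00000000e+00  0.00000000e+00  0.00000000e+00  1.00000000e+00]]
```

View pics/scene0.png

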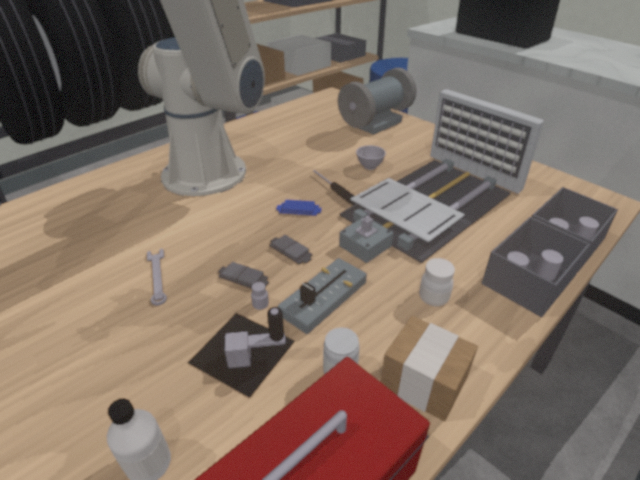

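View pics/top0.png

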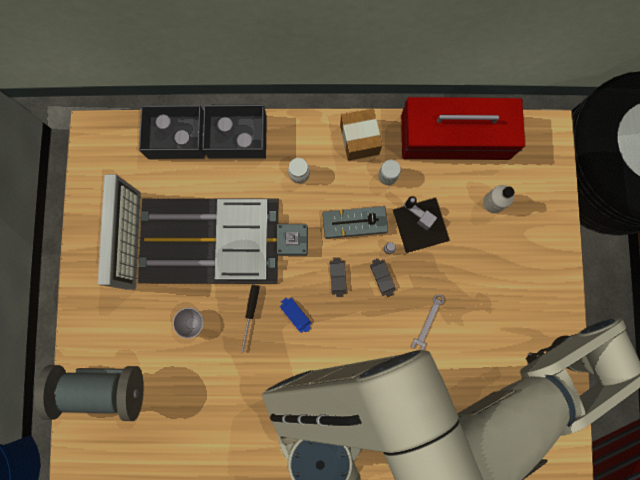

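```bash
cat > h.py <<'E'
import numpy as np, cv2
from rig import sense, grab_frame
def p2w(f,uv,z):
    uv=np.array(uv,float).reshape(-1,1,2)
    n=cv2.undistortPoints(uv,f["mtx"],np.array(f["distortion"]))[:,0]
    d=np.c_[n,np.ones(len(n))]@f["T"][:3,:3].T; o=f["T"][:3,3]
    z=np.broadcast_to(z,len(n)); t=(z-o[2])/d[:,2]
    return o+d*t[:,None]
def w2p(f,P):
    Ti=np.linalg.inv(f["T"]); rv=cv2.Rodrigues(Ti[:3,:3])[0]
    return cv2.projectPoints(np.array(P,float).reshape(-1,1,3),rv,Ti[:3,3],f["mtx"],np.array(f["distortion"]))[0][:,0]
def crop(f,x0,y0,w,h,name,s=4):
    c=f["color"][y0:y0+h,x0:x0+w,::-1]; c=cv2.resize(c,None,fx=s,fy=s,interpolation=cv2.INTER_CUBIC)
    cv2.imwrite("pics/"+name,c)
E
python3 - <<'E'
from h import *
f=grab_frame("top")
crop(f,310,190,150,120,"a1.png",5)
crop(f,95,165,220,140,"a2.png",3)
g=grab_frame("scene")
crop(g,180,220,200,150,"a3.png",4)
crop(g,330,90,220,170,"a4.png",3)
E
```

```text
(no output)
```

View pics/a1.png

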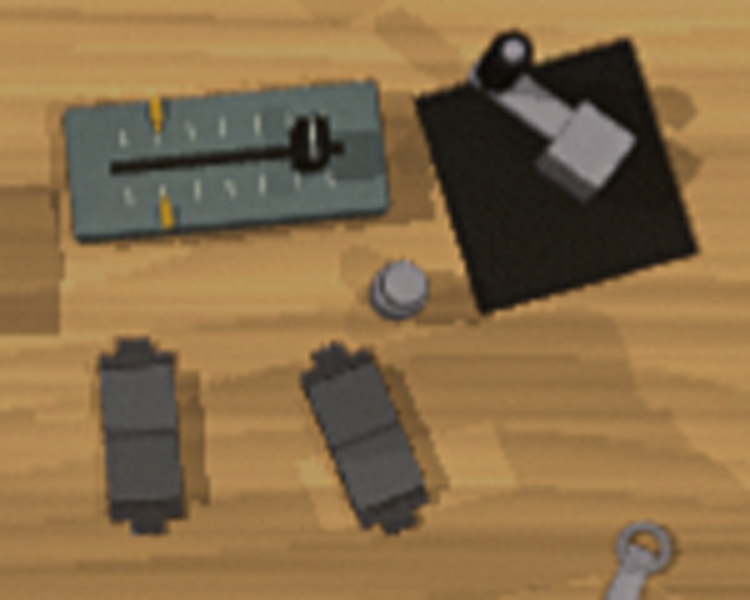

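View pics/a2.png

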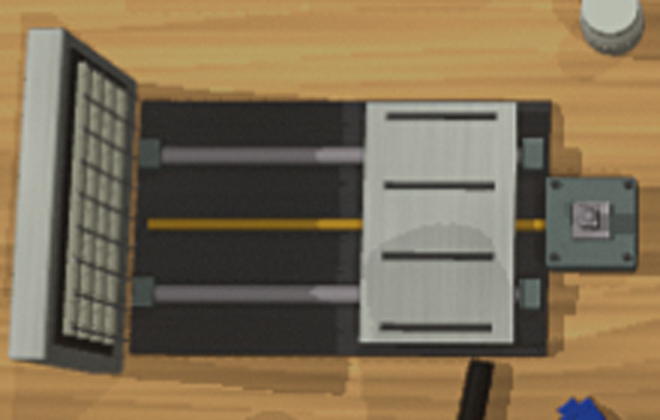

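View pics/a3.png

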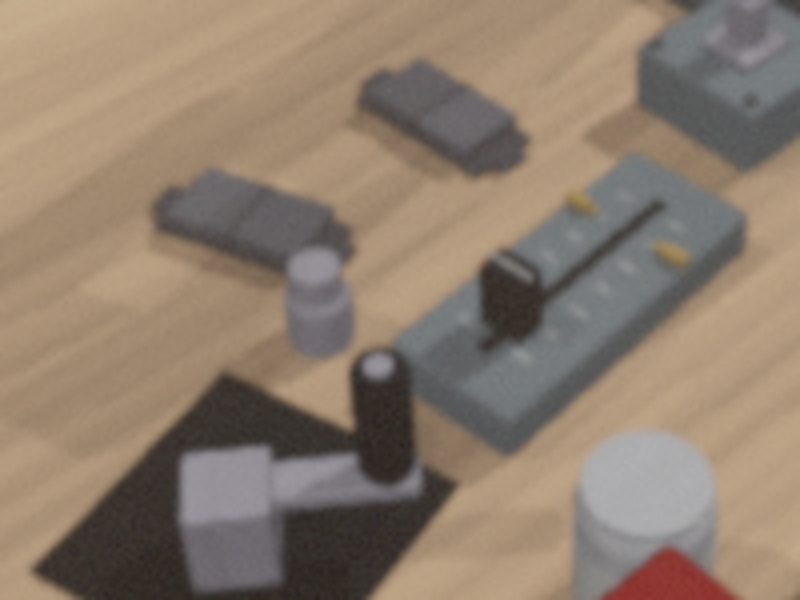

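View pics/a4.png

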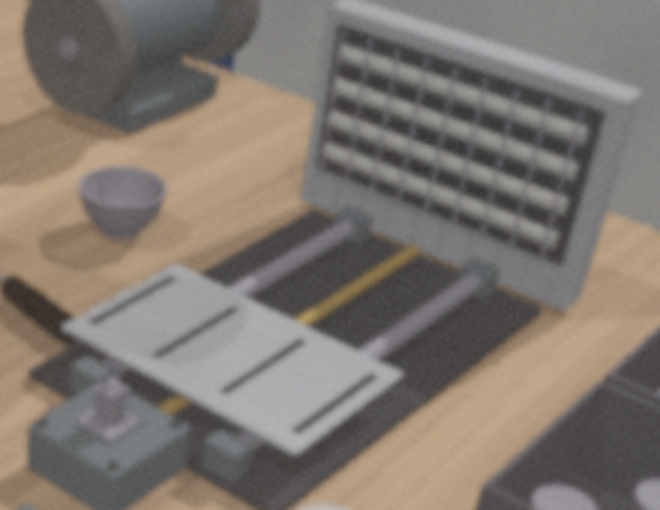

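```bash
python3 - <<'E'
from h import *
f=grab_frame("top")
def a1(p): return (np.array(p,float)+.5)/5-.5+[310,190]
def a2(p): return (np.array(p,float)+.5)/3-.5+[95,165]
P=p2w(f,a2([(366,101),(517,101),(513,343),(359,342)]),45); print("plate",P.round(1),P.mean(0).round(1))
print("gearbox top",p2w(f,a2([(546,177),(637,177),(638,270),(547,271)]),45).round(1))
G=p2w(f,a2([(572,202),(609,201),(609,238),(573,238)]),50); print("collar",G.round(1),G.mean(0).round(1))
print("shaft top",p2w(f,a2([(589,217)]),80).round(1))
for n,pts in (("padA",[(99,361),(175,354),(184,512),(110,520)]),("padB",[(303,380),(370,352),(428,495),(363,526)])):
    Q=p2w(f,a1(pts),17); print(n,Q.round(1),Q.mean(0).round(1), Q[[0,1]].mean(0)-Q[[2,3]].mean(0))
print("hub top",p2w(f,a1([(592,101),(635,138),(590,192),(546,150)]),52).round(1),p2w(f,a1([(591,146)]),52).round(1))
print("grip top",p2w(f,a1([(514,47)]),116).round(1))
print("mat",p2w(f,a1([(417,100),(630,39),(697,250),(483,314)]),4).round(1))
print("pointers",p2w(f,a1([(157,115),(167,212)]),33).round(1))
print("slider top",p2w(f,a1([(312,137)]),70).round(1))
print("track",p2w(f,a1([(112,168),(343,148)]),30).round(1))
print("box",p2w(f,a1([(63,110),(376,80),(388,210),(77,241)]),30).round(1))
E
```

```text
plate [[683.  311.2  45. ]
 [682.7 160.6  45. ]
 [442.  161.1  45. ]
 [442.8 311.6  45. ]] [562.6 236.1  45. ]
gearbox top [[606.  130.8  45. ]
 [605.9  41.   45. ]
 [513.5  39.7  45. ]
 [512.6 128.7  45. ]]
collar [[580.1 104.5  50. ]
 [581.1  68.2  50. ]
 [544.5  68.   50. ]
 [544.5 103.2  50. ]] [562.5  86.   50. ]
shaft top [[560.6  86.   80. ]]
padA [[495.6 -25.3  17. ]
 [499.7 -70.6  17. ]
 [405.7 -75.4  17. ]
 [401.  -31.7  17. ]] [450.5 -50.8  17. ] [94.28068923  5.56672249  0.        ]
padB [[ 484.1 -146.8   17. ]
 [ 500.9 -187.    17. ]
 [ 415.6 -220.1   17. ]
 [ 397.3 -181.3   17. ]] [ 449.5 -183.8   17. ] [86.02663413 33.8318504   0.        ]
hub top [[ 646.3 -317.3   52. ]
 [ 624.1 -342.2   52. ]
 [ 591.7 -314.5   52. ]
 [ 616.8 -289.2   52. ]] [[ 619.2 -315.9   52. ]]
grip top [[ 664.5 -261.2  116. ]]
mat [[ 656.7 -219.5    4. ]
 [ 694.9 -351.     4. ]
 [ 564.3 -387.9    4. ]
 [ 525.3 -257.     4. ]]
pointers [[641.6 -60.1  33. ]
 [582.8 -65.7  33. ]]
slider top [[ 621.1 -149.3   70. ]]
track [[ 610.   -33.2   30. ]
 [ 622.1 -171.3   30. ]]
box [[ 645.3   -3.9   30. ]
 [ 663.6 -191.8   30. ]
 [ 584.5 -197.6   30. ]
 [ 565.9  -12.2   30. ]]
```

```bash
cat >> h.py <<'E'
import sys
def go(x,y,z,yaw=None):
    s=sense(); p=s["eef_pos"]; rr,pp,w=s["tcp_rot"]
    from scipy.spatial.transform import Rotation as R
    M=R.from_euler("xyz",[rr,pp,w])
    print("t %.2f pos %s rpy %s F %s op %.3f"%(s["clock"],p.round(1),np.round([rr,pp,w],3),s["contact_force"].round(1),s["opening"]))
    if yaw is not None:
        T=R.from_euler("xyz",[np.pi,0,yaw]); print("turn rotvec tool",(M.inv()*T).as_rotvec().round(3)); 
        print("shift AFTER turn",T.inv().apply(np.array([x,y,z])-p).round(1))
    print("shift now",M.inv().apply(np.array([x,y,z])-p).round(1), "q",s["qpos"].round(2))
E
cat > g.py <<'E'
import sys
from h import *
go(*[float(a) for a in sys.argv[1:]])
E
python3 g.py 450.5 -50.8 300 0.059
```

```text
t 0.25 pos [ 246.7 -574.2  404.3] rpy [-3.141 -0.     0.406] F [ 0.6 -0.1  0.1] op 0.998
turn rotvec tool [-0.001  0.     0.347]
shift AFTER turn [ 234.3 -510.4  104.3]
shift now [ 393.8 -400.3  104.6] q [-1.17  0.35  1.63  0.    1.16 -0.  ]
```

```bash
python3 -m creep '[[0,0,0.116,0,0,0,0],[0,0,0.116,0,0,0,0],[0,0,0.116,0,0,0,0],[0,0,0,14.6,-32,0,0],[0,0,0,14.6,-32,0,0],[0,0,0,14.6,-32,0,0],[0,0,0,14.6,-32,0,0],[0,0,0,14.6,-32,0,0],[0,0,0,14.6,-32,0,0],[0,0,0,14.6,-32,0,0]]' 40; python3 g.py 450.5 -50.8 300 0.059
```

```text
clock: 1.08
eef_pos: [339.8, -342.9, 402.3]
tcp_rot: [3.14, 0.001, 0.031]
contact_force: [0.4, -0.2, -0.6]
opening: 1.001
t 1.08 pos [ 339.8 -342.9  402.3] rpy [3.14e+00 1.00e-03 3.10e-02] F [ 0.4 -0.2 -0.6] op 1.001
turn rotvec tool [ 0.001  0.001 -0.028]
shift AFTER turn [ 127.7 -285.   102.3]
shift now [ 119.9 -288.6  101.8] q [-0.79  0.13  1.93 -0.    1.08  0.75]
```

```bash
python3 -m creep '[[0,0,-0.028,12.4,-29.5,9,0],[0,0,0,13,-29,9,0],[0,0,0,13,-29,9,0],[0,0,0,13,-29,9,0],[0,0,0,13,-29,9,0],[0,0,0,13,-29,9,0],[0,0,0,13,-29,9,0],[0,0,0,13,-29,9,0],[0,0,0,13,-29,9,0],[0,0,0,0,0,0,0]]' 40; python3 g.py 450.5 -50.8 300 0.059
python3 - <<'E'
from h import *
f=grab_frame("top"); cv2.imwrite("pics/t1.png",f["color"][:,:,::-1])
g=grab_frame("scene"); cv2.imwrite("pics/s1.png",g["color"][:,:,::-1])
E
```

```text
clock: 1.92
eef_pos: [445.1, -57.6, 319.8]
tcp_rot: [3.137, -0.007, 0.062]
contact_force: [0.2, -0.3, -0.7]
opening: 1.003
t 1.92 pos [445.1 -57.6 319.8] rpy [ 3.137 -0.007  0.062] F [ 0.2 -0.3 -0.7] op 1.003
turn rotvec tool [ 0.005 -0.007  0.003]
shift AFTER turn [ 5.8 -6.5 19.8]
shift now [ 5.7 -6.6 19.8] q [-0.13  0.19  2.08 -0.    0.86  1.38]
```

View pics/t1.png

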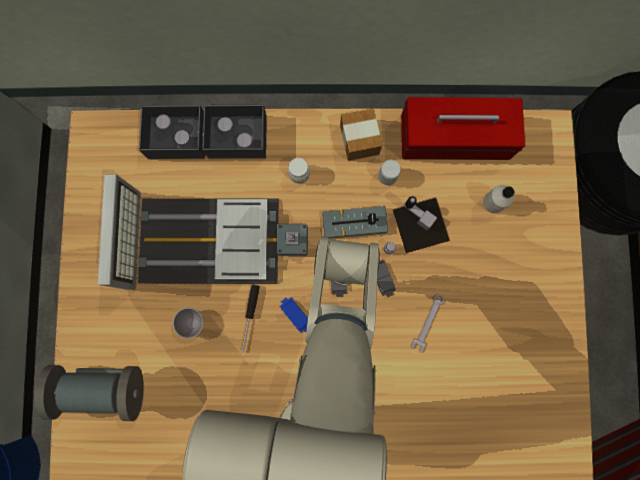

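View pics/s1.png

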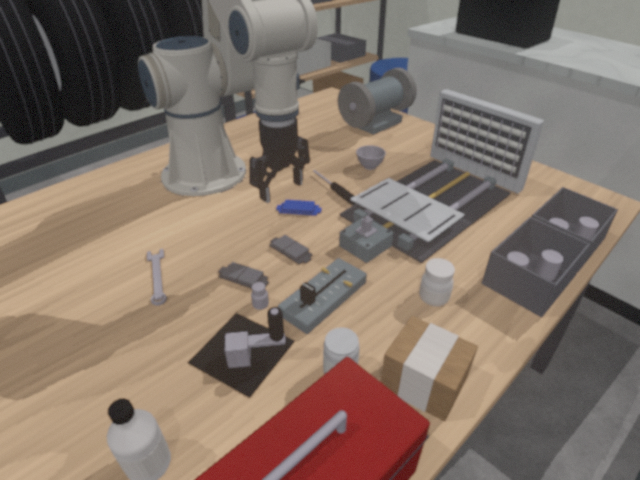

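```bash
python3 -m creep '[[0,-0.007,0.003,5.8,-6.5,20,0.3],[0,0,0,0,0,30,0.3],[0,0,0,0,0,30,0.3],[0,0,0,0,0,30,0.3],[0,0,0,0,0,0,0.3]]' 40; python3 g.py 450.5 -50.8 195 0.059
python3 - <<'E'
from h import *
from rig import r
print(r.tip_extent)
g=grab_frame("scene"); crop(g,220,160,160,120,"s2.png",5)
E
```

```text
clock: 2.43
eef_pos: [451.9, -58.6, 211.3]
tcp_rot: [3.132, -0.009, 0.058]
contact_force: [-1.6, 0.6, -0.9]
opening: 0.7
t 2.43 pos [451.9 -58.6 211.3] rpy [ 3.132 -0.009  0.058] F [-1.6  0.6 -0.9] op 0.700
turn rotvec tool [ 0.009 -0.009 -0.001]
shift AFTER turn [-1.  -7.9 16.3]
shift now [-1.1 -8.  16.2] q [-0.13  0.39  2.14 -0.01  0.6   1.39]
173.4
```

View pics/s2.png

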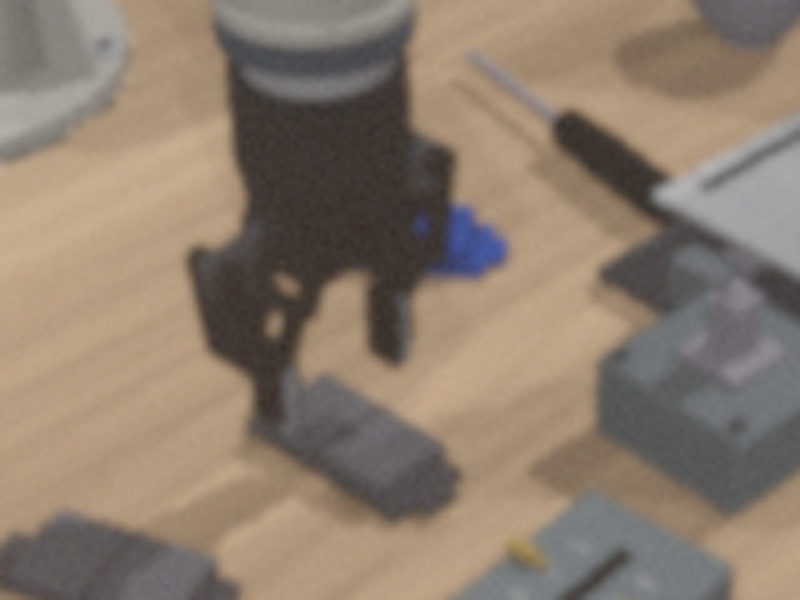

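```bash
python3 -m creep '[[0.009,-0.009,0,-1,-8,0,0.3],[0,0,0,0,0,0,0.3]]' 40; python3 g.py 450.5 -50.8 195 0.059; python3 -m creep '[[0,0,0,0,0,0,0.3],[0,0,0,0,0,0,0.3]]' 40;python3 g.py 450.5 -50.8 195 0.059
```

```text
clock: 2.65
eef_pos: [451.5, -51.9, 215.4]
tcp_rot: [3.142, -0.002, 0.055]
contact_force: [-1.5, 0.0, 0.8]
opening: 0.698
t 2.65 pos [451.5 -51.9 215.4] rpy [ 3.142e+00 -2.000e-03  5.500e-02] F [-1.5  0.   0.8] op 0.698
turn rotvec tool [ 0.    -0.002 -0.004]
shift AFTER turn [-1.  -1.2 20.4]
shift now [-1.  -1.1 20.4] q [-0.12  0.39  2.13  0.    0.62  1.4 ]
clock: 2.82
eef_pos: [452.6, -52.1, 218.5]
tcp_rot: [3.141, -0.006, 0.054]
contact_force: [-0.2, -0.3, 0.5]
opening: 0.696
t 2.82 pos [452.6 -52.1 218.5] rpy [ 3.141 -0.006  0.054] F [-0.2 -0.3  0.5] op 0.696
turn rotvec tool [ 0.001 -0.006 -0.005]
shift AFTER turn [-2.  -1.5 23.5]
shift now [-2.1 -1.5 23.5] q [-0.12  0.38  2.13  0.    0.62  1.4 ]
```

```bash
python3 - <<'E'
from h import *
g=grab_frame("scene")
for z in (20,30,40,50,60): print(z,((w2p(g,[[452,-58-32,z],[452,-58+32,z]])-[220,160])*5).round(0).tolist())
E
```

```text
20 [[281.0, 459.0], [388.0, 398.0]]
30 [[280.0, 442.0], [387.0, 381.0]]
40 [[278.0, 425.0], [386.0, 364.0]]
50 [[277.0, 407.0], [386.0, 346.0]]
60 [[275.0, 389.0], [385.0, 329.0]]
```

```bash
python3 -m creep '[[0,-0.006,-0.005,-2,-1.5,15,0.3],[0,0,0,0,0,14,0.3],[0,0,0,0,0,10,0.3],[0,0,0,0,0,0,0.3]]' 40; python3 g.py 450.5 -50.8 177 0.059
```

```text
clock: 3.2
eef_pos: [453.1, -51.0, 182.7]
tcp_rot: [3.139, -0.01, 0.06]
contact_force: [-0.8, -0.0, 0.5]
opening: 0.701
t 3.20 pos [453.1 -51.  182.7] rpy [ 3.139 -0.01   0.06 ] F [-0.8 -0.   0.5] op 0.701
turn rotvec tool [ 0.003 -0.01   0.001]
shift AFTER turn [-2.6 -0.3  5.7]
shift now [-2.7 -0.4  5.7] q [-0.12  0.45  2.14 -0.    0.53  1.4 ]
```

```bash
python3 -m creep '[[0,-0.01,0,-2.6,0,6,0.3],[0,0,0,0,0,0,0.3],[0,0,0,0,0,0,0.9],[0,0,0,0,0,0,0.9],[0,0,0,0,0,0,0.9],[0,0,0,0,0,0,0.9]]' 60; python3 g.py 450.5 -50.8 177 0.059
python3 - <<'E'
from h import *
g=grab_frame("scene"); crop(g,220,160,160,120,"s3.png",5)
E
```

```text
clock: 3.7
eef_pos: [450.9, -51.2, 178.1]
tcp_rot: [3.139, -0.0, 0.061]
contact_force: [0.1, 0.2, -1.8]
opening: 0.497
t 3.70 pos [450.9 -51.2 178.1] rpy [ 3.139 -0.     0.061] F [ 0.1  0.2 -1.8] op 0.497
turn rotvec tool [ 0.003 -0.     0.002]
shift AFTER turn [-0.3 -0.4  1.1]
shift now [-0.3 -0.5  1.1] q [-0.12  0.46  2.15 -0.01  0.53  1.4 ]
```

View pics/s3.png

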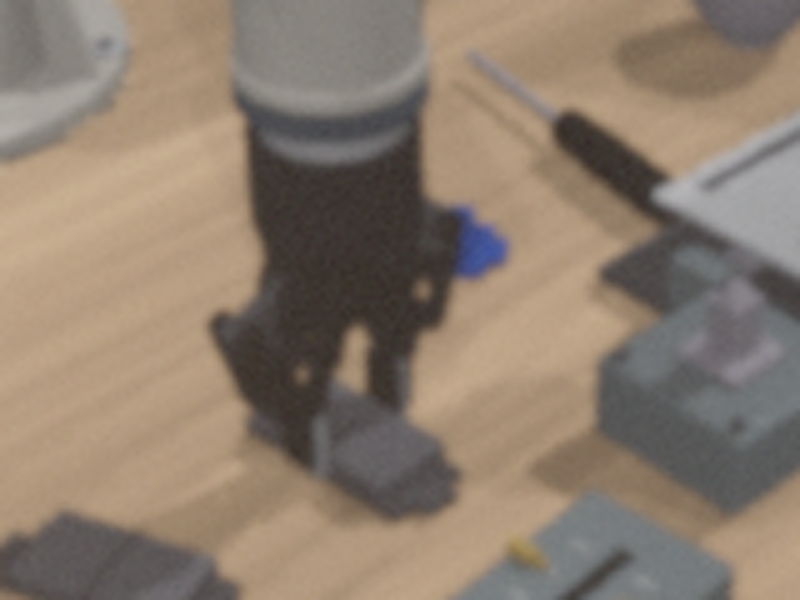

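```bash
python3 -m creep '[[0,0,0,0,0,-15,0.9],[0,0,0,0,0,-25,0.9],[0,0,0,0,0,-25,0.9],[0,0,0,0,0,-25,0.9],[0,0,-0.12,0,0,-10,0.9],[0,0,-0.12,0,0,0,0.9],[0,0,-0.12,0,0,0,0.9],[0,0,-0.12,0,0,0,0.9],[0,0,-0.12,0,0,0,0.9],[0,0,-0.12,0,0,0,0.9]]' 60; python3 - <<'E'
from h import *
f=grab_frame("top")
def a2(p): return (np.array(p,float)+.5)/3-.5+[95,165]
print(p2w(f,a2([(387,117),(496,116),(387,185),(495,185),(384,256),(493,255),(381,328),(491,327)]),45).round(1))
E
python3 g.py 632 236 275 1.571
```

```text
clock: 4.58
eef_pos: [449.7, -50.9, 283.7]
tcp_rot: [3.139, 0.002, 0.805]
contact_force: [-0.1, 0.8, -1.9]
opening: 0.496
[[666.7 289.8  45. ]
 [667.5 181.2  45. ]
 [598.1 288.   45. ]
 [598.  181.   45. ]
 [527.4 289.2  45. ]
 [528.4 181.9  45. ]
 [456.5 290.4  45. ]
 [457.6 182.8  45. ]]
t 4.63 pos [449.7 -50.8 283.7] rpy [3.14e+00 2.00e-03 8.14e-01] F [-0.9  0.  -2. ] op 0.497
turn rotvec tool [ 0.001  0.003 -0.757]
shift AFTER turn [286.8 182.4   8.7]
shift now [333.7 -64.4   7.9] q [-0.11  0.26  2.1  -0.    0.79  0.64]
```

```bash
python3 -m creep '[[0,0,-0.12,0,0,-10,0.9],[0,0,-0.12,0,0,-10,0.9],[0,0,-0.12,0,0,0,0.9],[0,0,-0.12,0,0,0,0.9],[0,0,-0.12,0,0,0,0.9],[0,0,-0.12,0,0,0,0.9],[0,0,0,0,0,0,0.9]]' 60; 
python3 g.py 632.5 236 300 1.571
```

```text
clock: 5.22
eef_pos: [448.4, -50.7, 304.2]
tcp_rot: [-3.14, 0.003, 1.536]
contact_force: [-0.4, 0.1, -1.5]
opening: 0.499
t 5.22 pos [448.4 -50.7 304.2] rpy [-3.140e+00  3.000e-03  1.536e+00] F [-0.4  0.1 -1.5] op 0.499
turn rotvec tool [-0.002  0.003 -0.035]
shift AFTER turn [286.6 184.2   4.2]
shift now [292.9 174.1   3.1] q [-0.11  0.22  2.09 -0.    0.84 -0.08]
```

```bash
python3 -m creep '[[0,0,-0.03,29,18,0,0.9],[0,0,0,29,18,0,0.9],[0,0,0,29,18,0,0.9],[0,0,0,29,18,0,0.9],[0,0,0,29,18,0,0.9],[0,0,0,29,18,0,0.9],[0,0,0,29,18,0,0.9],[0,0,0,29,18,0,0.9],[0,0,0,29,18,0,0.9],[0,0,0,0,0,0,0.9]]' 60; 
python3 g.py 632.5 236 250 1.571
```

```text
clock: 6.05
eef_pos: [624.3, 215.5, 300.4]
tcp_rot: [-3.137, 0.003, 1.492]
contact_force: [-0.5, 0.2, -1.5]
opening: 0.497
t 6.05 pos [624.3 215.5 300.4] rpy [-3.137e+00  3.000e-03  1.492e+00] F [-0.5  0.2 -1.5] op 0.497
turn rotvec tool [-0.005  0.003 -0.079]
shift AFTER turn [20.5  8.2 50.4]
shift now [21.2  6.8 50.3] q [ 0.33  0.51  1.63 -0.    1.    0.41]
```

```bash
python3 -m creep '[[-0.005,0.003,-0.079,21,7,20,0.9],[0,0,0,0,0,15,0.9],[0,0,0,0,0,15,0.9],[0,0,0,0,0,0,0.9],[0,0,0,0,0,0,0.9]]' 60; 
python3 g.py 632.5 236 230 1.571
```

```text
clock: 6.47
eef_pos: [633.3, 238.9, 246.6]
tcp_rot: [-3.141, 0.0, 1.549]
contact_force: [0.6, -0.6, -2.0]
opening: 0.494
t 6.47 pos [633.3 238.9 246.6] rpy [-3.141  0.     1.549] F [ 0.6 -0.6 -2. ] op 0.494
turn rotvec tool [-0.001  0.    -0.022]
shift AFTER turn [-2.9 -0.8 16.6]
shift now [-2.9 -0.7 16.6] q [ 0.36  0.6   1.63 -0.    0.92  0.38]
```

```bash
python3 -m creep '[[0,0,-0.022,-3,-0.8,14,0.9],[0,0,0,0,0,5,0.9],[0,0,0,0,0,0,0.9],[0,0,0,0,0,0,0.9]]' 60; 
python3 g.py 632.5 236 224 1.571
python3 - <<'E'
from h import *
g=grab_frame("scene"); crop(g,320,120,160,120,"s4.png",5)
E
```

```text
clock: 6.8
eef_pos: [632.2, 234.3, 229.2]
tcp_rot: [-3.141, 0.0, 1.56]
contact_force: [0.1, -0.2, -1.1]
opening: 0.492
t 6.80 pos [632.2 234.3 229.2] rpy [-3.141  0.     1.56 ] F [ 0.1 -0.2 -1.1] op 0.492
turn rotvec tool [-0.001  0.    -0.011]
shift AFTER turn [1.7 0.3 5.2]
shift now [1.7 0.3 5.2] q [ 0.35  0.62  1.64 -0.    0.88  0.36]
```

View pics/s4.png

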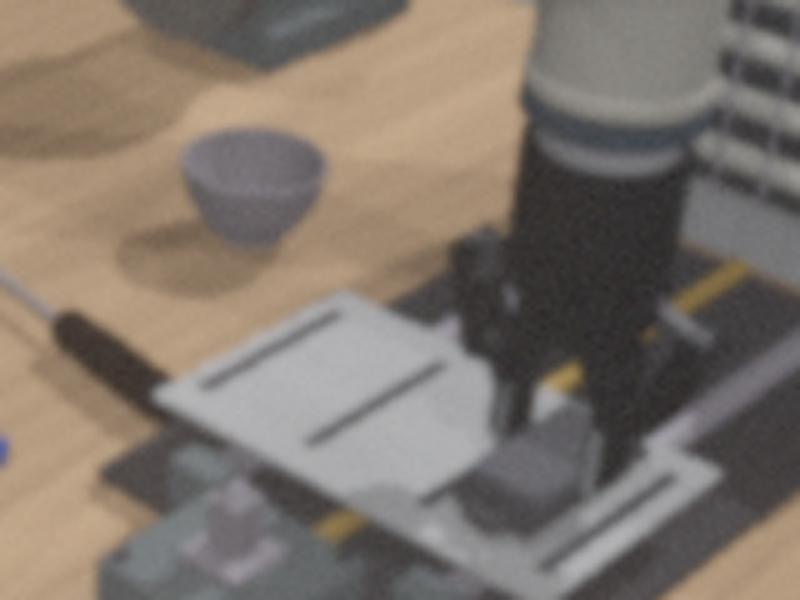

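```bash
python3 -m creep '[[0,0,-0.011,1.7,0,4,0.9],[0,0,0,0,0,2,0.9],[0,0,0,0,0,1,0.9],[0,0,0,0,0,0,0.9]]' 60; 
python3 g.py 632.5 236 224 1.571
```

```text
clock: 7.18
eef_pos: [633.3, 236.4, 224.5]
tcp_rot: [3.138, -0.001, 1.57]
contact_force: [-0.2, -0.1, -2.5]
opening: 0.496
t 7.18 pos [633.3 236.4 224.5] rpy [ 3.138e+00 -1.000e-03  1.570e+00] F [-0.2 -0.1 -2.5] op 0.496
turn rotvec tool [ 0.003 -0.001 -0.001]
shift AFTER turn [-0.4 -0.8  0.5]
shift now [-0.4 -0.8  0.5] q [ 0.36  0.63  1.64 -0.    0.87  0.36]
```

```bash
python3 -m creep '[[0,0,0,0,0,2,0.9],[0,0,0,0,0,1.5,0.9],[0,0,0,0,0,0,0.9]]' 60; 
python3 g.py 632.5 236 223 1.571
```

```text
clock: 7.43
eef_pos: [633.6, 236.7, 222.9]
tcp_rot: [3.137, -0.001, 1.57]
contact_force: [0.2, 1.0, -2.3]
opening: 0.496
t 7.43 pos [633.6 236.7 222.9] rpy [ 3.137e+00 -1.000e-03  1.570e+00] F [ 0.2  1.  -2.3] op 0.496
turn rotvec tool [ 0.004 -0.001 -0.001]
shift AFTER turn [-0.7 -1.1 -0.1]
shift now [-0.7 -1.1 -0.1] q [ 0.36  0.63  1.64 -0.    0.87  0.36]
```

```bash
python3 -m creep '[[0,0,0,0,0,1.5,0.9],[0,0,0,0,0,1.5,0.9],[0,0,0,0,0,0,0.9]]' 60; 
python3 g.py 632.5 236 223 1.571
```

```text
clock: 7.68
eef_pos: [633.9, 236.8, 223.0]
tcp_rot: [3.137, -0.001, 1.57]
contact_force: [-0.4, 0.5, -1.4]
opening: 0.497
t 7.68 pos [633.9 236.8 223. ] rpy [ 3.137e+00 -1.000e-03  1.570e+00] F [-0.4  0.5 -1.4] op 0.497
turn rotvec tool [ 0.005 -0.001 -0.001]
shift AFTER turn [-0.8 -1.4  0. ]
shift now [-0.8 -1.4  0. ] q [ 0.36  0.63  1.64 -0.    0.87  0.36]
```

Contact (height no longer falling). Release and rise.

```bash
python3 -m creep '[[0,0,0,0,0,0.5,0.9],[0,0,0,0,0,0,0.32],[0,0,0,0,0,0,0.32],[0,0,0,0,0,0,0.32],[0,0,0,0,0,-15,0.32],[0,0,0,0,0,-25,0.32],[0,0,0,0,0,-25,0.32],[0,0,0,0,0,-25,0.2],[0,0,0,0,0,0,0.2]]' 60; 
python3 g.py 449.5 -183.8 300 0.375
```

```text
clock: 8.43
eef_pos: [633.4, 236.7, 317.2]
tcp_rot: [3.139, -0.001, 1.57]
contact_force: [1.2, -0.5, 0.8]
opening: 0.799
t 8.43 pos [633.4 236.7 317.2] rpy [ 3.139e+00 -1.000e-03  1.570e+00] F [ 1.2 -0.5  0.8] op 0.799
turn rotvec tool [ 0.002 -0.002  1.195]
shift AFTER turn [-325.1  323.9   17.2]
shift now [-420.7 -183.5   16.3] q [ 0.36  0.52  1.59 -0.    1.03  0.36]
```

```bash
python3 -m creep '[[0,0,0,-35,-15,0,0.2],[0,0,0,-35,-15,0,0.2],[0,0,0,-35,-15,0,0.2],[0,0,0,-35,-15,0,0.2],[0,0,0,-35,-15,0,0.2],[0,0,0,-35,-15,0,0.2],[0,0,0,-35,-15,0,0.2],[0,0,0,-35,-15,0,0.2],[0,0,0,-35,-15,0,0.2],[0,0,0,0,0,0,0.2]]' 60; 
python3 - <<'E'
from h import *
f=grab_frame("top"); cv2.imwrite("pics/t2.png",f["color"][:,:,::-1])
E
python3 g.py 449.5 -183.8 300 0.375
```

```text
clock: 9.27
eef_pos: [493.9, -87.3, 324.2]
tcp_rot: [3.122, -0.004, 1.577]
contact_force: [-0.5, -0.0, -0.5]
opening: 0.799
t 9.32 pos [495.  -85.8 324.5] rpy [ 3.12  -0.005  1.576] F [0.3 1.1 0.9] op 0.805
turn rotvec tool [ 0.016 -0.017  1.201]
shift AFTER turn [-78.2  74.6  24.5]
shift now [-97.9 -46.5  23. ] q [-0.18  0.26  1.97  0.01  0.89 -0.19]
```

View pics/t2.png

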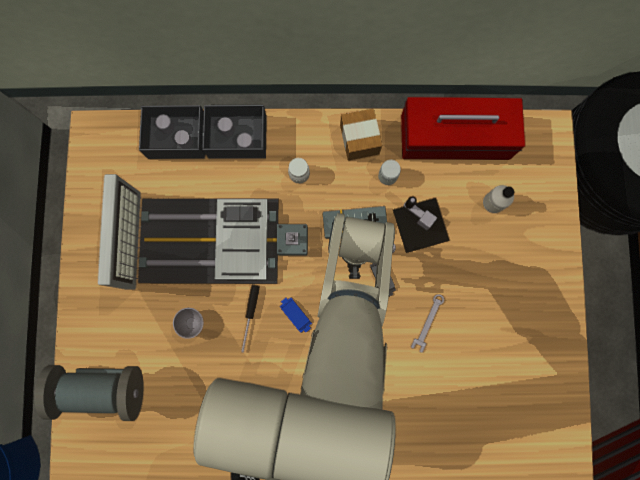

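```bash
python3 -m creep '[[0.016,-0.017,0.12,-33,-15,5,0.2],[0,0,0.12,-30,-19,5,0.2],[0,0,0.12,-27,-24,5,0.2],[0,0,0.12,0,0,0,0.2],[0,0,0.12,0,0,0,0.2],[0,0,0.12,0,0,0,0.2],[0,0,0.12,0,0,0,0.2],[0,0,0.12,0,0,0,0.2],[0,0,0.12,0,0,0,0.2],[0,0,0.12,0,0,0,0.2]]' 60; 
python3 g.py 449.5 -183.8 260 0.375
python3 - <<'E'
from h import *
g=grab_frame("scene"); crop(g,180,180,160,120,"s5.png",5)
E
```

```text
clock: 10.15
eef_pos: [431.3, -166.3, 314.0]
tcp_rot: [3.125, -0.01, 0.336]
contact_force: [0.9, -0.6, 0.3]
opening: 0.796
t 10.15 pos [ 431.3 -166.3  314. ] rpy [ 3.125 -0.01   0.336] F [ 0.9 -0.6  0.3] op 0.796
turn rotvec tool [ 0.017 -0.01  -0.039]
shift AFTER turn [10.6 22.9 54. ]
shift now [10.9 21.6 54.4] q [-0.37  0.22  2.06 -0.01  0.84  0.87]
```

View pics/s5.png

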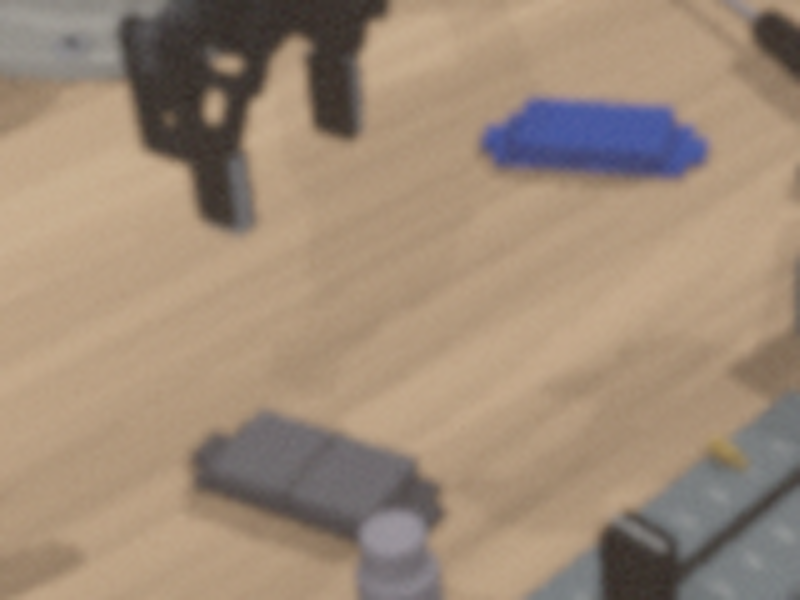

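```bash
python3 -m creep '[[0.017,-0.01,-0.039,11,21.6,14,0.25],[0,0,0,0,0,25,0.25],[0,0,0,0,0,25,0.25],[0,0,0,0,0,20,0.25],[0,0,0,0,0,0,0.25],[0,0,0,0,0,0,0.25]]' 60; 
python3 g.py 449.5 -183.8 200 0.375
```

```text
clock: 10.7
eef_pos: [455.2, -181.2, 231.4]
tcp_rot: [3.137, -0.007, 0.387]
contact_force: [-0.7, 0.6, 0.3]
opening: 0.749
t 10.70 pos [ 455.2 -181.2  231.4] rpy [ 3.137 -0.007  0.387] F [-0.7  0.6  0.3] op 0.749
turn rotvec tool [ 0.005 -0.007  0.012]
shift AFTER turn [-6.2  0.4 31.4]
shift now [-6.5  0.1 31.3] q [-0.38  0.39  2.06  0.    0.68  0.8 ]
```

```bash
python3 -m creep '[[0.005,-0.007,0.012,-6,0.4,20,0.3],[0,0,0,0,0,15,0.3],[0,0,0,0,0,0,0.3],[0,0,0,0,0,0,0.3]]' 60; 
python3 g.py 449.5 -183.8 177 0.375
```

```text
clock: 11.03
eef_pos: [452.8, -183.4, 200.1]
tcp_rot: [3.138, -0.004, 0.382]
contact_force: [-0.4, -0.5, -0.4]
opening: 0.696
t 11.03 pos [ 452.8 -183.4  200.1] rpy [ 3.138 -0.004  0.382] F [-0.4 -0.5 -0.4] op 0.696
turn rotvec tool [ 0.003 -0.004  0.007]
shift AFTER turn [-3.2 -0.8 23.1]
shift now [-3.3 -0.9 23.1] q [-0.39  0.45  2.07  0.    0.62  0.8 ]
```

```bash
python3 -m creep '[[0.003,-0.004,0.007,-3.2,-0.8,14,0.3],[0,0,0,0,0,9,0.3],[0,0,0,0,0,2,0.3],[0,0,0,0,0,0,0.3]]' 60; 
python3 g.py 449.5 -183.8 177 0.375
```

```text
clock: 11.37
eef_pos: [452.4, -184.2, 179.6]
tcp_rot: [3.136, -0.006, 0.378]
contact_force: [0.4, -0.2, 0.0]
opening: 0.701
t 11.37 pos [ 452.4 -184.2  179.6] rpy [ 3.136 -0.006  0.378] F [ 0.4 -0.2  0. ] op 0.701
turn rotvec tool [ 0.006 -0.006  0.003]
shift AFTER turn [-2.6 -1.5  2.6]
shift now [-2.6 -1.5  2.6] q [-0.39  0.49  2.08  0.    0.57  0.8 ]
```

```bash
python3 -m creep '[[0.006,-0.006,0,-2.6,-1.5,3,0.3],[0,0,0,0,0,0,0.3],[0,0,0,0,0,0,0.9],[0,0,0,0,0,0,0.9],[0,0,0,0,0,0,0.9],[0,0,0,0,0,0,0.9]]' 60; python3 g.py 449.5 -183.8 177 0.375
python3 - <<'E'
from h import *
g=grab_frame("scene"); crop(g,180,180,160,120,"s6.png",5)
E
```

```text
clock: 11.87
eef_pos: [450.2, -184.0, 179.2]
tcp_rot: [3.141, -0.001, 0.379]
contact_force: [0.8, 0.4, -2.7]
opening: 0.492
t 11.87 pos [ 450.2 -184.   179.2] rpy [ 3.141e+00 -1.000e-03  3.790e-01] F [ 0.8  0.4 -2.7] op 0.492
turn rotvec tool [ 0.001 -0.001  0.004]
shift AFTER turn [-0.6 -0.4  2.2]
shift now [-0.6 -0.4  2.2] q [-0.39  0.49  2.08  0.    0.57  0.8 ]
```

View pics/s6.png

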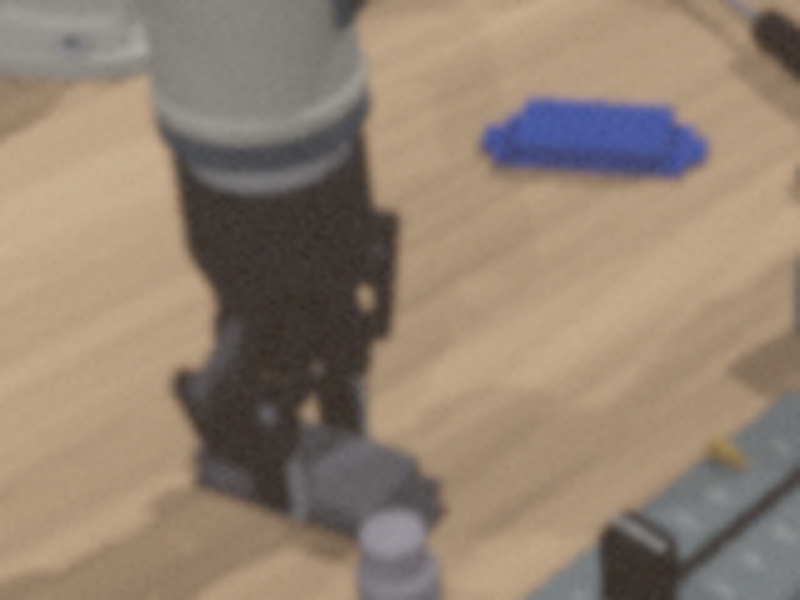

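```bash
python3 -m creep '[[0,0,0,0,0,-15,0.9],[0,0,0,0,0,-25,0.9],[0,0,0,0,0,-25,0.9],[0,0,0,0,0,-25,0.9],[0,0,0,0,0,-25,0.9],[0,0,-0.12,0,0,-10,0.9],[0,0,-0.12,0,0,0,0.9],[0,0,-0.12,0,0,0,0.9],[0,0,-0.12,0,0,0,0.9],[0,0,-0.12,0,0,0,0.9]]' 60;python3 -m creep '[[0,0,-0.12,0,0,0,0.9],[0,0,-0.12,0,0,0,0.9],[0,0,-0.12,0,0,0,0.9],[0,0,-0.12,0,0,0,0.9],[0,0,-0.12,0,0,0,0.9],[0,0,0,0,0,0,0.9]]' 60; python3 g.py 562.8 236 300 1.571
```

```text
clock: 12.75
eef_pos: [448.4, -183.3, 308.9]
tcp_rot: [-3.138, 0.0, 0.999]
contact_force: [-1.0, -0.4, -1.7]
opening: 0.497
clock: 13.25
eef_pos: [447.0, -182.8, 307.8]
tcp_rot: [-3.136, -0.003, 1.629]
contact_force: [-1.0, -0.6, -3.3]
opening: 0.494
t 13.25 pos [ 447.  -182.8  307.8] rpy [-3.136e+00 -3.000e-03  1.629e+00] F [-1.  -0.6 -3.3] op 0.494
turn rotvec tool [-0.006 -0.003  0.058]
shift AFTER turn [418.7 115.9   7.8]
shift now [411.2 140.2   8.3] q [-0.39  0.26  2.02  0.    0.87 -0.45]
```

```bash
python3 -m creep '[[-0.006,0,0,32,9,0,0.9],[0,0,0,32,9,0,0.9],[0,0,0,32,9,0,0.9],[0,0,0,32,9,0,0.9],[0,0,0,32,9,0,0.9],[0,0,0,32,9,0,0.9],[0,0,0,32,9,0,0.9],[0,0,0,32,9,0,0.9],[0,0,0,32,9,0,0.9],[0,0,0,32,9,0,0.9]]' 60; python3 g.py 562.8 236 300 1.571
```

```text
clock: 14.08
eef_pos: [525.4, 148.8, 307.1]
tcp_rot: [-3.14, -0.001, 1.575]
contact_force: [0.5, -0.4, -1.7]
opening: 0.497
t 14.08 pos [525.4 148.8 307.1] rpy [-3.140e+00 -1.000e-03  1.575e+00] F [ 0.5 -0.4 -1.7] op 0.497
turn rotvec tool [-0.002 -0.001  0.004]
shift AFTER turn [87.2 37.4  7.1]
shift now [87.1 37.7  7.1] q [0.27 0.35 1.89 0.   0.91 0.27]
```

```bash
python3 -m creep '[[0,0,0,27,12,10,0.9],[0,0,0,25,12,10,0.9],[0,0,0,20,10,15,0.9],[0,0,0,0,0,15,0.9],[0,0,0,0,0,0,0.9],[0,0,0,0,0,0,0.9]]' 60; python3 g.py 562.8 236 250 1.571
```

```text
clock: 14.58
eef_pos: [561.3, 232.7, 254.9]
tcp_rot: [3.141, -0.003, 1.556]
contact_force: [-0.3, 0.4, -2.2]
opening: 0.492
t 14.58 pos [561.3 232.7 254.9] rpy [ 3.141e+00 -3.000e-03  1.556e+00] F [-0.3  0.4 -2.2] op 0.492
turn rotvec tool [ 0.001 -0.003 -0.015]
shift AFTER turn [3.3 1.5 4.9]
shift now [3.3 1.5 4.9] q [0.39 0.5  1.79 0.   0.85 0.4 ]
```

```bash
python3 -m creep '[[0,-0.003,-0.015,3,1.5,12,0.9],[0,0,0,0,0,10,0.9],[0,0,0,0,0,5,0.9],[0,0,0,0,0,0,0.9]]' 60; python3 g.py 562.8 236 226 1.571
```

```text
clock: 14.92
eef_pos: [562.7, 234.1, 227.0]
tcp_rot: [3.14, 0.0, 1.566]
contact_force: [0.5, 0.1, -1.4]
opening: 0.494
t 14.92 pos [562.7 234.1 227. ] rpy [3.14  0.    1.566] F [ 0.5  0.1 -1.4] op 0.494
turn rotvec tool [ 0.001  0.    -0.005]
shift AFTER turn [1.9 0.1 1. ]
shift now [1.9 0.1 1. ] q [ 0.39  0.54  1.79 -0.    0.81  0.4 ]
```

```bash
python3 -m creep '[[0,0,-0.005,1.9,0,2,0.9],[0,0,0,0,0,2,0.9],[0,0,0,0,0,1,0.9],[0,0,0,0,0,0,0.9]]' 60; python3 g.py 562.8 236 224 1.571;  python3 -m creep '[[0,0,0,0,0,1.5,0.9],[0,0,0,0,0,1,0.9],[0,0,0,0,0,0,0.9]]' 60; python3 g.py 562.8 236 224 1.571
```

```text
clock: 15.25
eef_pos: [562.9, 235.4, 224.3]
tcp_rot: [3.14, -0.001, 1.569]
contact_force: [1.0, -0.4, -2.2]
opening: 0.494
t 15.25 pos [562.9 235.4 224.3] rpy [ 3.140e+00 -1.000e-03  1.569e+00] F [ 1.  -0.4 -2.2] op 0.494
turn rotvec tool [ 0.001 -0.001 -0.002]
shift AFTER turn [ 0.6 -0.1  0.3]
shift now [ 0.6 -0.1  0.3] q [ 0.39  0.55  1.79 -0.    0.8   0.4 ]
clock: 15.5
eef_pos: [563.3, 235.4, 224.1]
tcp_rot: [3.139, -0.001, 1.568]
contact_force: [-0.0, 0.6, -3.2]
opening: 0.495
t 15.50 pos [563.3 235.4 224.1] rpy [ 3.139e+00 -1.000e-03  1.568e+00] F [-0.   0.6 -3.2] op 0.495
turn rotvec tool [ 0.003 -0.001 -0.003]
shift AFTER turn [ 0.6 -0.5  0.1]
shift now [ 0.6 -0.5  0.1] q [0.39 0.55 1.79 0.   0.8  0.4 ]
```

```bash
python3 -m creep '[[0,0,0,0,0,1.5,0.9],[0,0,0,0,0,1.5,0.9],[0,0,0,0,0,0,0.9]]' 60;  python3 -m creep '[[0,0,0,0,0,2,0.9],[0,0,0,0,0,2,0.9],[0,0,0,0,0,0,0.9]]' 60
```

```text
clock: 15.75
eef_pos: [563.6, 235.3, 224.2]
tcp_rot: [3.138, -0.002, 1.568]
contact_force: [-0.2, -0.8, -2.3]
opening: 0.495
clock: 16.0
eef_pos: [564.0, 235.4, 224.3]
tcp_rot: [3.137, -0.003, 1.567]
contact_force: [0.7, 0.7, -2.3]
opening: 0.494
```

```bash
python3 -m creep '[[0.004,-0.003,0,0,0,4,0.9],[0,0,0,0,0,3,0.9],[0,0,0,0,0,0,0.9]]' 60
```

```text
clock: 16.25
eef_pos: [565.0, 235.9, 224.6]
tcp_rot: [3.138, -0.001, 1.567]
contact_force: [0.3, 0.6, -3.0]
opening: 0.492
```

```bash
python3 -m creep '[[0,0,0,0,0,0,0.32],[0,0,0,0,0,0,0.32],[0,0,0,0,0,0,0.32],[0,0,0,0,0,-15,0.32],[0,0,0,0,0,-25,0.32],[0,0,0,0,0,-25,0.32],[0,0,0,0,0,-25,0.32],[0,0,0,0,0,0,0.32]]' 60; python3 g.py 615 -312 330 0
```

```text
clock: 16.92
eef_pos: [564.9, 235.6, 312.5]
tcp_rot: [-3.141, 0.001, 1.567]
contact_force: [0.4, 0.4, 0.8]
opening: 0.679
t 16.92 pos [564.9 235.6 312.5] rpy [-3.141e+00  1.000e-03  1.567e+00] F [0.4 0.4 0.8] op 0.679
turn rotvec tool [0.    0.002 1.567]
shift AFTER turn [ 50.1 547.6 -17.5]
shift now [-547.4   52.4  -16.8] q [ 0.39  0.43  1.74 -0.    0.97  0.4 ]
```

```bash
cat > ov.py <<'E'
from h import *
def draw(f,im,off,s,P,col):
    q=((w2p(f,P)-off+.5)*s-.5)
    cv2.polylines(im,[np.round(q*16).astype(np.int32)],True,col,1,cv2.LINE_AA,4)
def sq(c,z,w,h,a):
    R=np.array([[np.cos(a),-np.sin(a)],[np.sin(a),np.cos(a)]])
    o=np.array([[1,1],[-1,1],[-1,-1],[1,-1]])*[w/2,h/2]
    p=o@R.T+np.array(c)[:2]; return np.c_[p,np.full(4,z)]
def circ(c,z,r):
    t=np.linspace(0,2*np.pi,40); return np.c_[c[0]+r*np.cos(t),c[1]+r*np.sin(t),np.full(40,z)]
def crank(c,a,zb): # zb hub bottom
    u=np.array([np.cos(a),np.sin(a)]); g=np.array(c)+70*u
    return [sq(c,zb,38,38,a),sq(c,zb+48,38,38,a),sq(np.array(c)+44.5*u,zb+48,51,22,a),circ(g,zb+50,13),circ(g,zb+112,13)]
def ov(f,x0,y0,w,h,s,polys,name):
    c=np.ascontiguousarray(f["color"][y0:y0+h,x0:x0+w,::-1]); raw=cv2.resize(c,None,fx=s,fy=s,interpolation=cv2.INTER_CUBIC); c=raw.copy()
    for P,col in polys: draw(f,c,np.array([x0,y0]),s,P,col)
    return np.hstack([raw,c])
E
python3 - <<'E'
from ov import *
f=grab_frame("top"); g=grab_frame("scene")
G=(0,255,0);Y=(0,255,255)
cr=[(p,G) for p in crank((619.5,-315.8),0.86,4)]
a=ov(f,395,185,60,70,6,cr,""); b=ov(g,215,300,90,75,4,cr,"")
def st(a,b):
    w=max(a.shape[1],b.shape[1]); pad=lambda i: cv2.copyMakeBorder(i,0,0,0,w-i.shape[1],cv2.BORDER_CONSTANT)
    return np.vstack([pad(a),pad(b)])
cv2.imwrite("pics/o1.png",st(a,b)[:800])
sc=(562,86)
sh=[(sq(sc,50,36,36,0),G),(sq(sc,80,18,18,0),Y),(sq(sc,50,18,18,0),Y),(sq(sc,45,90,90,0),G)]
a=ov(f,270,215,50,45,7,sh,""); b=ov(g,335,200,70,60,5,sh,"")
cv2.imwrite("pics/o2.png",st(a,b))
pl=[(sq((562.6,236.1),45,240,150,0),G)]+[(sq((x,236),62,44,80,0),Y) for x in (563,633)]
cv2.imwrite("pics/o3.png",ov(f,205,190,70,95,5,pl,""))
E
```

```text
(no output)
```

View pics/o1.png

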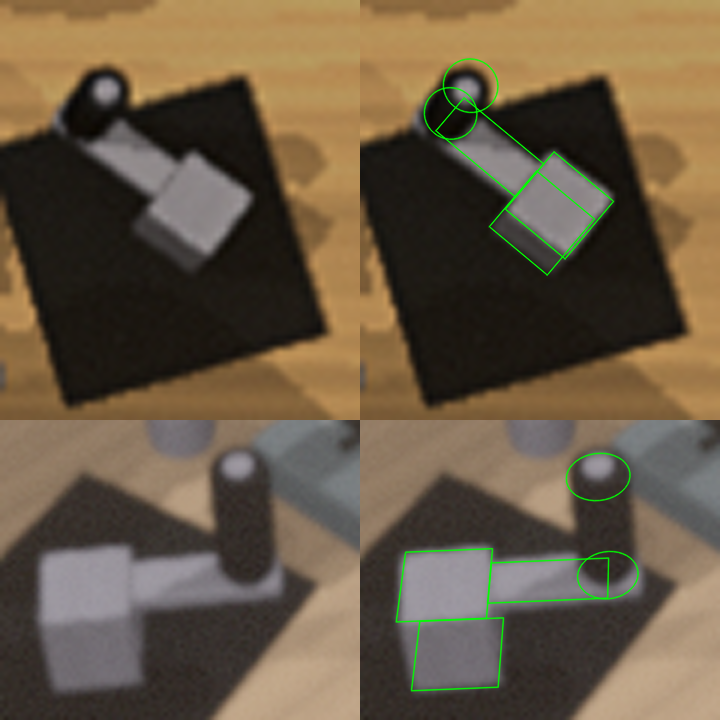

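View pics/o2.png

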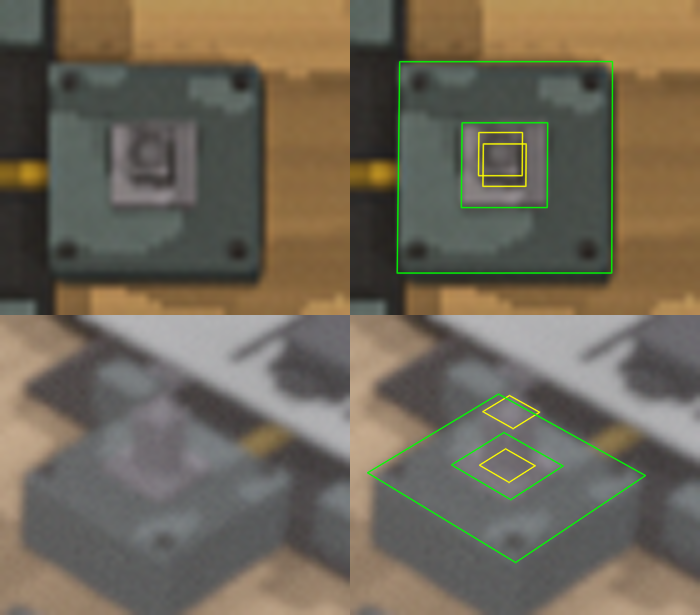

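View pics/o3.png

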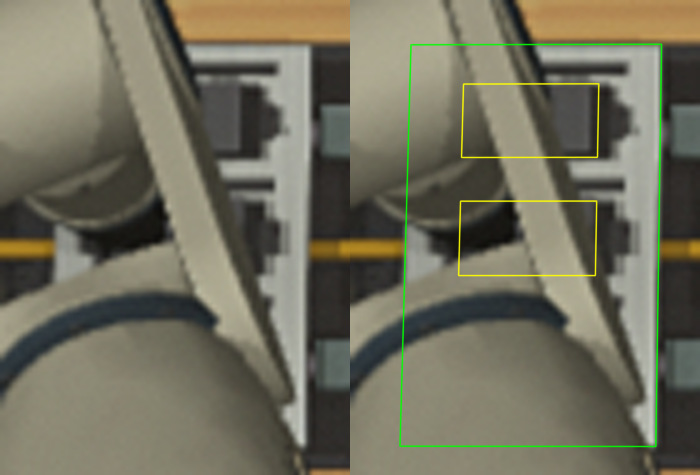

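```bash
python3 - <<'E'
from ov import *
f=grab_frame("top"); g=grab_frame("scene")
G=(0,255,0)
for i,a in enumerate((0.86,0.93)):
    cr=[(p,G) for p in crank((619.5,-315.8),a,4)]
    im=ov(f,398,188,45,45,9,cr,"")
    cv2.imwrite(f"pics/o4{i}.png",im[:, (0 if i==0 else 405):])
E
```

```text
(no output)
```

View pics/o40.png

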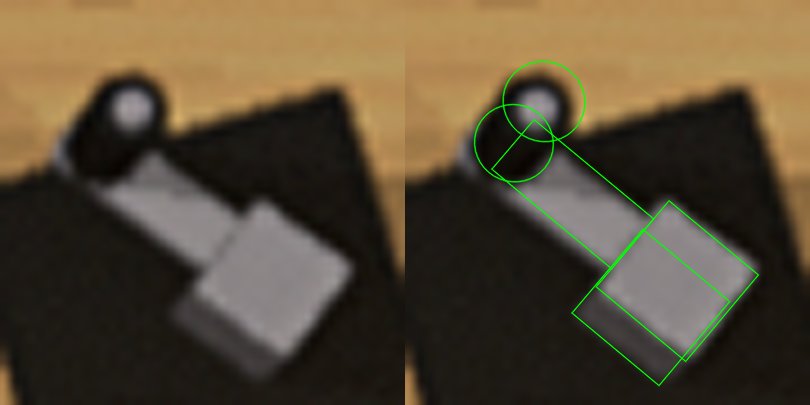

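View pics/o41.png

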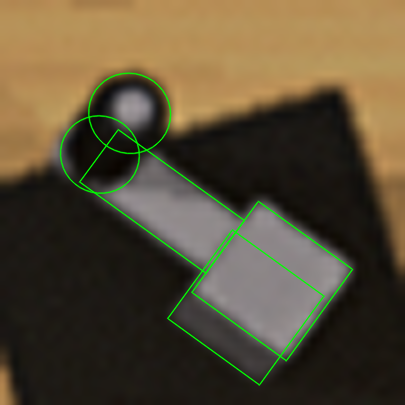

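```bash
python3 -m creep '[[0,0,0.06,-38,0,-8,0.2],[0,0,0.06,-38,4,-8,0.2],[0,0,0.06,-38,2,0,0.2],[0,0,0.06,-38,0,0,0.2],[0,0,0.06,-38,-3,0,0.2],[0,0,0.06,-38,-5,0,0.2],[0,0,0.06,-37,-8,0,0.2],[0,0,0.06,-37,-10,0,0.2],[0,0,0.06,-36,-12,0,0.2],[0,0,0,0,0,0,0.2]]' 60; python3 g.py 619.8 -316.4 320 0.92
```

```text
clock: 17.95
eef_pos: [445.0, -83.8, 312.3]
tcp_rot: [-3.122, 0.018, 1.007]
contact_force: [-0.3, 0.0, -0.1]
opening: 0.793
t 17.95 pos [445.  -83.8 312.3] rpy [-3.122  0.018  1.007] F [-0.3  0.  -0.1] op 0.793
turn rotvec tool [-0.019  0.019  0.087]
shift AFTER turn [-79.1 280.   -7.7]
shift now [-103.2  271.9  -11.2] q [-0.19  0.22  2.07 -0.01  0.88  0.39]
```

```bash
python3 -m creep '[[-0.019,0.019,0.087,0,0,-5,0.2],[0,0,0,-9,33,-3,0.2],[0,0,0,-9,33,0,0.2],[0,0,0,-9,33,0,0.2],[0,0,0,-9,33,0,0.2],[0,0,0,-9,33,0,0.2],[0,0,0,-9,33,0,0.2],[0,0,0,-9,33,0,0.2],[0,0,0,-5,20,0,0.2],[0,0,0,0,0,0,0.2]]' 60; python3 g.py 619.8 -316.4 300 0.92
```

```text
clock: 18.78
eef_pos: [601.7, -301.3, 302.4]
tcp_rot: [-3.121, 0.006, 0.912]
contact_force: [-0.4, 1.3, -0.2]
opening: 0.797
t 18.78 pos [ 601.7 -301.3  302.4] rpy [-3.121  0.006  0.912] F [-0.4  1.3 -0.2] op 0.797
turn rotvec tool [-0.02   0.006 -0.008]
shift AFTER turn [-1.  23.5  2.4]
shift now [-0.8 23.6  2. ] q [-0.47  0.53  1.6  -0.    1.03  0.19]
```

```bash
python3 -m creep '[[-0.02,0.006,-0.008,-1,23,0,0.25],[0,0,0,0,0,0,0.25],[0,0,0,0,0,0,0.25]]' 60; python3 g.py 619.8 -316.4 230 0.92
```

```text
clock: 19.03
eef_pos: [619.2, -316.5, 295.8]
tcp_rot: [-3.134, 0.001, 0.92]
contact_force: [-0.7, 0.2, 1.0]
opening: 0.748
t 19.03 pos [ 619.2 -316.5  295.8] rpy [-3.134e+00  1.000e-03  9.200e-01] F [-0.7  0.2  1. ] op 0.748
turn rotvec tool [-0.008  0.001 -0.   ]
shift AFTER turn [ 0.5  0.4 65.8]
shift now [ 0.5  0.9 65.8] q [-0.47  0.57  1.55  0.    1.03  0.18]
```

```bash
python3 -m creep '[[-0.008,0.001,0,0.5,0.5,20,0.25],[0,0,0,0,0,22,0.25],[0,0,0,0,0,20,0.25],[0,0,0,0,0,0,0.25],[0,0,0,0,0,0,0.25]]' 60; python3 g.py 619.8 -316.4 220 0.92
python3 - <<'E'
from h import *
g=grab_frame("scene"); crop(g,180,240,160,120,"s7.png",5)
E
```

```text
clock: 19.45
eef_pos: [617.5, -312.3, 228.9]
tcp_rot: [-3.136, 0.0, 0.921]
contact_force: [0.5, 0.8, 0.8]
opening: 0.753
t 19.45 pos [ 617.5 -312.3  228.9] rpy [-3.136  0.     0.921] F [0.5 0.8 0.8] op 0.753
turn rotvec tool [-0.006  0.     0.001]
shift AFTER turn [-1.9  4.3  8.9]
shift now [-1.9  4.3  8.9] q [-0.47  0.64  1.59  0.    0.91  0.18]
```

View pics/s7.png

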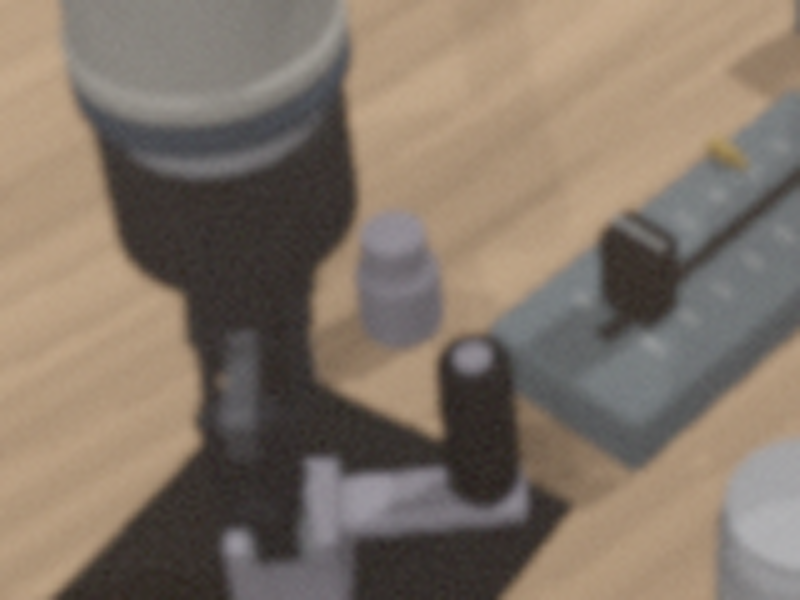

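```bash
python3 - <<'E'
from ov import *
g=grab_frame("scene"); s=sense(); p=s["eef_pos"]; a=s["tcp_rot"][2]
u=np.array([np.cos(a),np.sin(a)]); v=np.array([np.sin(a),-np.cos(a)])
G=(0,255,0)
polys=[]
for sg in (1,-1):
    for o in (32,42):
        c=p[:2]+v*sg*o; z0=p[2]-172
        polys.append((np.array([[*(c+11*u),z0],[*(c-11*u),z0],[*(c-11*u),z0+35],[*(c+11*u),z0+35]]),G))
polys+= [(q,(0,0,255)) for q in crank((619.8,-316.4),0.92,4)]
im=ov(g,205,310,90,65,8,polys,""); 
cv2.imwrite("pics/o5.png",np.vstack([im[:,:720],im[:,720:]])[:1040])
E
```

```text
(no output)
```

View pics/o5.png

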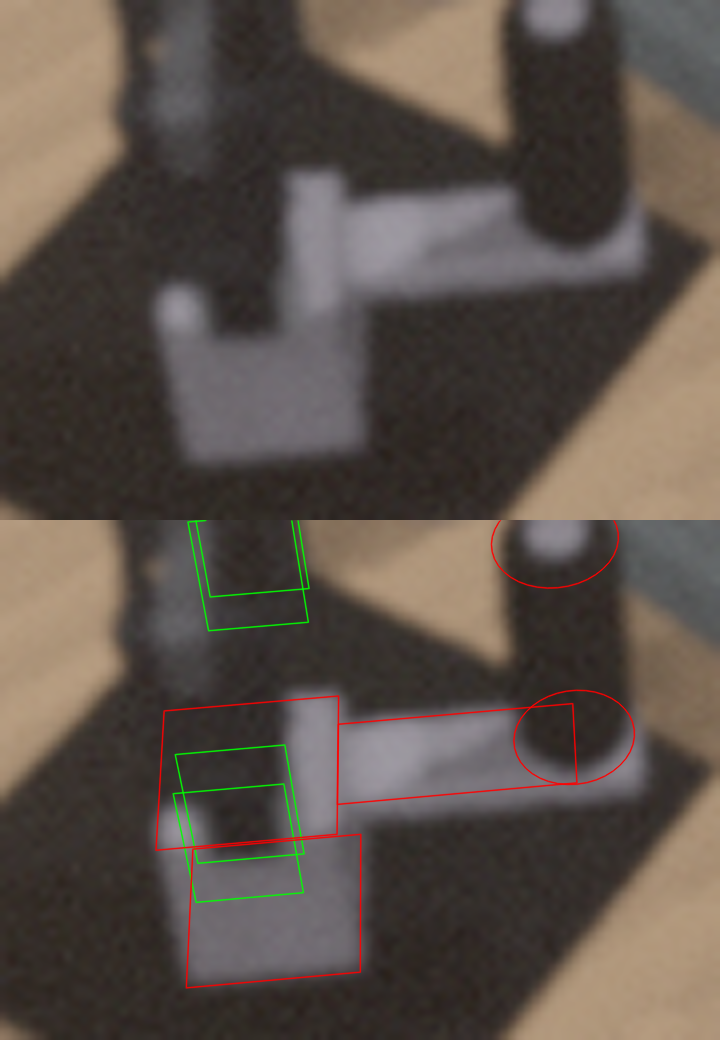

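```bash
python3 -m creep '[[-0.006,0,0,-1.4,4.3,9,0.25],[0,0,0,0,0,15,0.25],[0,0,0,0,0,10,0.25],[0,0,0,0,0,0,0.25],[0,0,0,0,0,0,0.25]]' 60; python3 g.py 620.1 -316 192 0.92
```

```text
clock: 19.97
eef_pos: [621.8, -317.0, 196.2]
tcp_rot: [3.134, -0.001, 0.922]
contact_force: [0.3, 0.2, 0.2]
opening: 0.749
t 19.97 pos [ 621.8 -317.   196.2] rpy [ 3.134e+00 -1.000e-03  9.220e-01] F [0.3 0.2 0.2] op 0.749
turn rotvec tool [ 0.008 -0.001  0.002]
shift AFTER turn [-0.2 -1.9  4.2]
shift now [-0.2 -2.   4.2] q [-0.47  0.69  1.6  -0.    0.85  0.18]
```

```bash
python3 -m creep '[[0.008,0,0,0,-2,3,0.25],[0,0,0,0,0,0,0.25],[0,0,0,0,0,0,0.25]]' 80; python3 g.py 620.1 -316 192 0.92;python3 -m creep '[[0,0,0,0,0,0,0.95],[0,0,0,0,0,0,0.95],[0,0,0,0,0,0,0.95],[0,0,0,0,0,0,0.95],[0,0,0,0,0,0,0.95]]' 80; python3 g.py 620.1 -316 192 0.92
```

```text
clock: 20.22
eef_pos: [620.0, -315.8, 192.8]
tcp_rot: [-3.14, -0.001, 0.921]
contact_force: [0.7, 0.4, 1.3]
opening: 0.749
t 20.22 pos [ 620.  -315.8  192.8] rpy [-3.14e+00 -1.00e-03  9.21e-01] F [0.7 0.4 1.3] op 0.749
turn rotvec tool [-0.002 -0.001  0.001]
shift AFTER turn [-0.1  0.2  0.8]
shift now [-0.1  0.2  0.8] q [-0.47  0.69  1.6   0.    0.85  0.18]
clock: 20.63
eef_pos: [620.1, -315.9, 193.7]
tcp_rot: [-3.141, -0.001, 0.921]
contact_force: [0.6, -0.7, -0.6]
opening: 0.432
t 20.63 pos [ 620.1 -315.9  193.7] rpy [-3.141e+00 -1.000e-03  9.210e-01] F [ 0.6 -0.7 -0.6] op 0.432
turn rotvec tool [-0.001 -0.001  0.001]
shift AFTER turn [-0.1  0.   1.7]
shift now [-0.1  0.   1.7] q [-0.47  0.69  1.6   0.    0.85  0.18]
```

```bash
python3 -m creep '[[0,0,0,0,0,-12,0.95],[0,0,0,0,0,-25,0.95],[0,0,0,0,0,-25,0.95],[0,0,0,0,0,-25,0.95],[0,0,0,0,0,-20,0.95],[0,0,0,0,0,0,0.95],[0,0,0,0,0,0,0.95]]' 80; python3 g.py 562 86 295 1.571
python3 - <<'E'
from h import *
g=grab_frame("scene"); crop(g,180,200,160,150,"s8.png",4)
E
```

```text
clock: 21.22
eef_pos: [618.1, -314.9, 304.5]
tcp_rot: [-3.133, 0.001, 0.921]
contact_force: [-0.5, 0.7, -5.5]
opening: 0.437
t 21.22 pos [ 618.1 -314.9  304.5] rpy [-3.133e+00  1.000e-03  9.210e-01] F [-0.5  0.7 -5.5] op 0.437
turn rotvec tool [-0.009 -0.002 -0.65 ]
shift AFTER turn [400.9 -56.    9.5]
shift now [ 285.4 -287.    11.9] q [-0.47  0.56  1.55  0.    1.04  0.18]
```

View pics/s8.png

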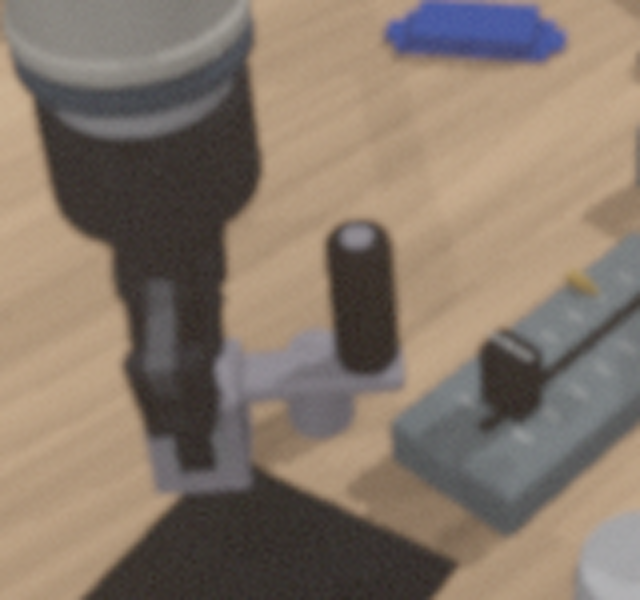

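```bash
python3 -m creep '[[-0.009,0,-0.105,0,0,0,0.95],[0,0,-0.105,0,0,0,0.95],[0,0,-0.105,0,0,0,0.95],[0,0,-0.105,0,0,0,0.95],[0,0,-0.105,0,0,0,0.95],[0,0,-0.09,0,0,0,0.95],[0,0,0,20,-3,0,0.95],[0,0,0,32,-4,0,0.95],[0,0,0,32,-4,0,0.95],[0,0,0,32,-4,0,0.95]]' 80; python3 g.py 562 86 300 1.571
```

```text
clock: 22.1
eef_pos: [598.4, -199.4, 286.9]
tcp_rot: [-3.123, -0.006, 1.562]
contact_force: [0.1, 0.7, -3.4]
opening: 0.437
t 22.10 pos [ 598.4 -199.4  286.9] rpy [-3.123 -0.006  1.562] F [ 0.1  0.7 -3.4] op 0.437
turn rotvec tool [-0.019 -0.006 -0.009]
shift AFTER turn [285.4 -36.4 -13.1]
shift now [285.1 -39.3 -10.6] q [-0.32  0.49  1.71  0.    0.96 -0.31]
```

```bash
python3 -m creep '[[-0.019,-0.006,-0.009,32,-4,-8,0.95],[0,0,0,32,-4,-6,0.95],[0,0,0,32,-4,-4,0.95],[0,0,0,32,-4,-2,0.95],[0,0,0,32,-4,0,0.95],[0,0,0,32,-4,0,0.95],[0,0,0,32,-4,0,0.95],[0,0,0,15,-2,0,0.95],[0,0,0,5,-1,0,0.95],[0,0,0,0,0,0,0.95]]' 80; python3 g.py 562 86 300 1.571
```

```text
clock: 22.93
eef_pos: [557.4, 61.6, 292.6]
tcp_rot: [-3.117, -0.004, 1.574]
contact_force: [0.8, 0.7, -3.9]
opening: 0.432
t 22.93 pos [557.4  61.6 292.6] rpy [-3.117 -0.004  1.574] F [ 0.8  0.7 -3.9] op 0.432
turn rotvec tool [-0.024 -0.004  0.003]
shift AFTER turn [24.4  4.6 -7.4]
shift now [24.4  4.5 -7.4] q [0.11 0.39 1.86 0.01 0.91 0.1 ]
```

```bash
python3 -m creep '[[-0.024,-0.004,0.003,24,4.5,-5,0.95],[0,0,0,0,0,0,0.95],[0,0,0,0,0,0,0.95]]' 80; python3 g.py 562 86 300 1.571;python3 -m creep '[[0,0,0,0,0,0,0.95],[0,0,0,0,0,0,0.95]]' 80;python3 g.py 562 86 290 1.571
python3 - <<'E'
from h import *
g=grab_frame("scene"); crop(g,310,130,160,150,"s9.png",4)
f=grab_frame("top"); crop(f,240,180,120,100,"t9.png",6)
E
```

```text
clock: 23.18
eef_pos: [561.4, 84.4, 294.8]
tcp_rot: [-3.138, 0.002, 1.571]
contact_force: [-1.0, -0.6, -3.9]
opening: 0.435
t 23.18 pos [561.4  84.4 294.8] rpy [-3.138e+00  2.000e-03  1.571e+00] F [-1.  -0.6 -3.9] op 0.435
turn rotvec tool [-0.004  0.002  0.   ]
shift AFTER turn [ 1.6  0.6 -5.2]
shift now [ 1.6  0.6 -5.2] q [ 0.15  0.4   1.85 -0.    0.9   0.15]
clock: 23.35
eef_pos: [561.4, 82.7, 293.9]
tcp_rot: [-3.136, 0.003, 1.57]
contact_force: [-0.2, -0.7, -3.9]
opening: 0.431
t 23.35 pos [561.4  82.7 293.9] rpy [-3.136e+00  3.000e-03  1.570e+00] F [-0.2 -0.7 -3.9] op 0.431
turn rotvec tool [-0.005  0.003 -0.001]
shift AFTER turn [3.3 0.6 3.9]
shift now [3.3 0.6 3.9] q [ 0.14  0.4   1.85 -0.    0.9   0.15]
```

View pics/s9.png

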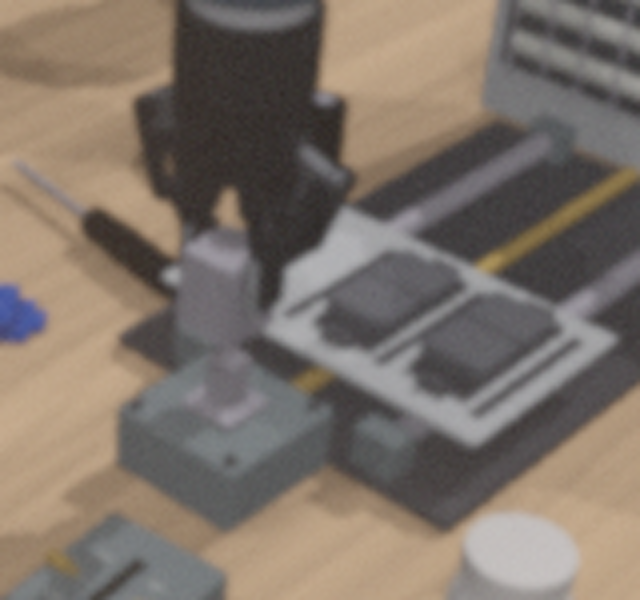

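View pics/t9.png

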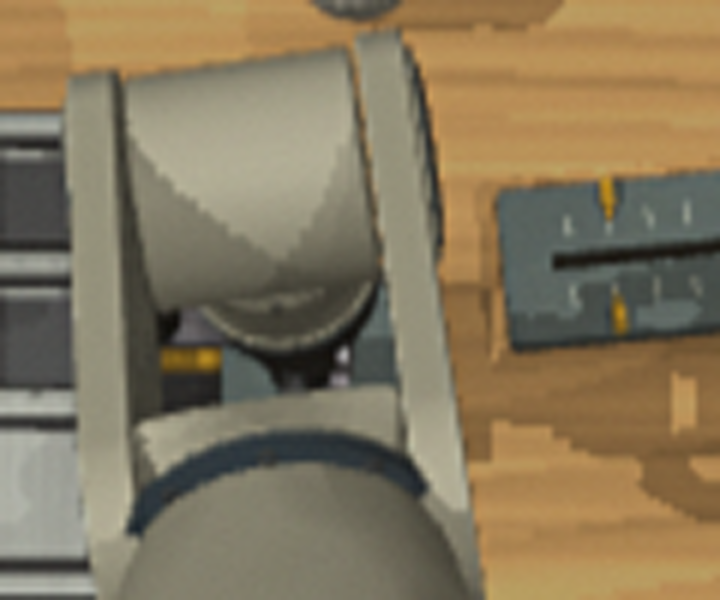

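```bash
cat > o6.py <<'E'
from ov import *
import sys
g=grab_frame("scene"); s=sense(); p=s["eef_pos"]; a=s["tcp_rot"][2]
sc=(562,86)
polys=[(q,(0,0,255)) for q in crank(p[:2],a,p[2]-189.7)]+[(sq(sc,50,36,36,0),(0,255,0)),(sq(sc,80,18,18,0),(0,255,255)),(sq(sc,45,90,90,0),(0,255,0))]
im=ov(g,335,170,70,92,6,polys,""); cv2.imwrite("pics/"+sys.argv[1],im[:600])
E
python3 o6.py o6.png
```

```text
(no output)
```

View pics/o6.png

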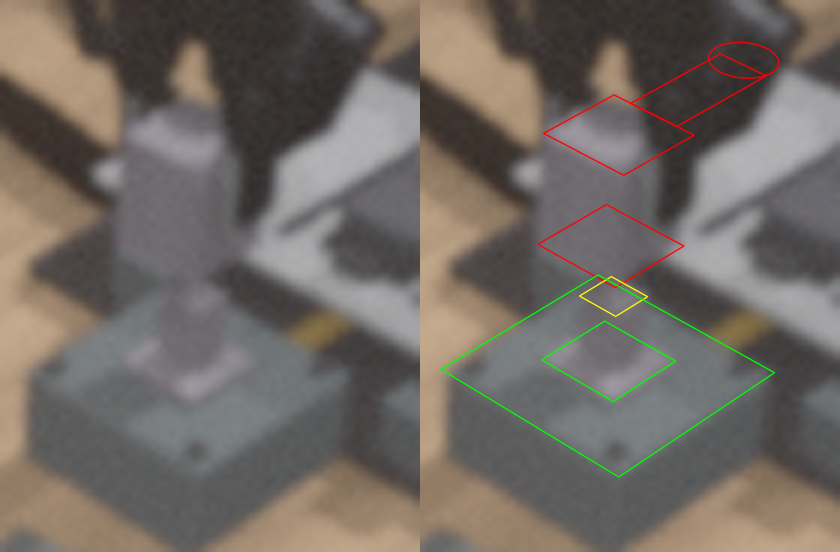

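```bash
python3 -m creep '[[-0.005,0.003,-0.001,4,0.6,4,0.95],[0,0,0,0,0,5,0.95],[0,0,0,0,0,4,0.95],[0,0,0,0,0,0,0.95]]' 80; python3 g.py 562 86 280 1.571
```

```text
clock: 23.83
eef_pos: [562.3, 86.1, 279.9]
tcp_rot: [3.14, -0.001, 1.569]
contact_force: [-0.8, 1.0, -4.6]
opening: 0.433
t 23.83 pos [562.3  86.1 279.9] rpy [ 3.140e+00 -1.000e-03  1.569e+00] F [-0.8  1.  -4.6] op 0.433
turn rotvec tool [ 0.001 -0.001 -0.002]
shift AFTER turn [-0.1 -0.3 -0.1]
shift now [-0.1 -0.3 -0.1] q [0.15 0.42 1.86 0.   0.87 0.15]
```

```bash
python3 -m creep '[[0,0,-0.002,0,-0.3,3,0.95],[0,0,0,0,0,3,0.95],[0,0,0,0,0,0,0.95]]' 80; python3 g.py 562 86 270 1.571;python3 -m creep '[[0,0,0,0,0,3,0.95],[0,0,0,0,0,3,0.95],[0,0,0,0,0,0,0.95]]' 80; python3 g.py 562 86 265 1.571
```

```text
clock: 24.08
eef_pos: [561.7, 86.2, 272.7]
tcp_rot: [3.141, -0.001, 1.572]
contact_force: [-0.1, -1.1, -3.8]
opening: 0.432
t 24.08 pos [561.7  86.2 272.7] rpy [ 3.141e+00 -1.000e-03  1.572e+00] F [-0.1 -1.1 -3.8] op 0.432
turn rotvec tool [ 0.    -0.001  0.001]
shift AFTER turn [-0.2  0.3  2.7]
shift now [-0.2  0.2  2.7] q [0.15 0.43 1.86 0.   0.85 0.15]
clock: 24.33
eef_pos: [561.8, 86.3, 266.1]
tcp_rot: [3.141, -0.001, 1.572]
contact_force: [-1.3, 0.1, -3.6]
opening: 0.429
t 24.33 pos [561.8  86.3 266.1] rpy [ 3.141e+00 -1.000e-03  1.572e+00] F [-1.3  0.1 -3.6] op 0.429
turn rotvec tool [ 0.    -0.001  0.001]
shift AFTER turn [-0.3  0.2  1.1]
shift now [-0.3  0.2  1.1] q [0.15 0.44 1.87 0.   0.84 0.15]
```

```bash
python3 -m creep '[[0,0,0,0,0,4,0.95],[0,0,0,0,0,4,0.95],[0,0,0,0,0,4,0.95],[0,0,0,0,0,0,0.95]]' 80; python3 g.py 562 86 250 1.571;python3 -m creep '[[0,0,0,0,0,3,0.95],[0,0,0,0,0,3,0.95],[0,0,0,0,0,0,0.95]]' 80; python3 g.py 562 86 240 1.571
```

```text
clock: 24.67
eef_pos: [561.9, 86.3, 253.0]
tcp_rot: [3.141, -0.001, 1.572]
contact_force: [-1.0, -0.3, -3.7]
opening: 0.432
t 24.67 pos [561.9  86.3 253. ] rpy [ 3.141e+00 -1.000e-03  1.572e+00] F [-1.  -0.3 -3.7] op 0.432
turn rotvec tool [ 0.001 -0.001  0.001]
shift AFTER turn [-0.3  0.1  3. ]
shift now [-0.3  0.1  3. ] q [0.15 0.45 1.87 0.   0.81 0.15]
clock: 24.92
eef_pos: [561.9, 86.3, 246.1]
tcp_rot: [3.141, -0.001, 1.572]
contact_force: [0.3, -0.8, -5.4]
opening: 0.431
t 24.92 pos [561.9  86.3 246.1] rpy [ 3.141e+00 -1.000e-03  1.572e+00] F [ 0.3 -0.8 -5.4] op 0.431
turn rotvec tool [ 0.    -0.001  0.001]
shift AFTER turn [-0.3  0.1  6.1]
shift now [-0.3  0.1  6.1] q [0.15 0.46 1.88 0.   0.8  0.15]
```

```bash
python3 o6.py o7.png
```

```text
(no output)
```

View pics/o7.png

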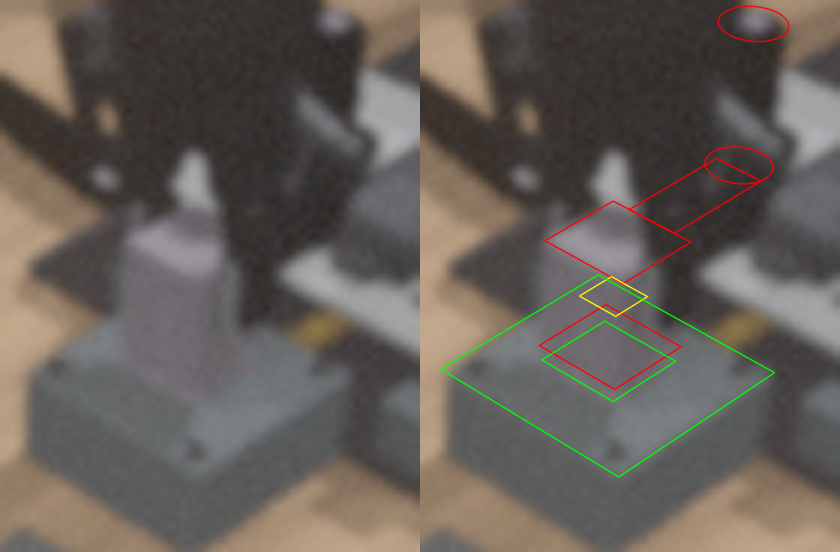

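Going on cleanly over the shaft; finish seating.

```bash
python3 -m creep '[[0,0,0,0,0,3,0.95],[0,0,0,0,0,3,0.95],[0,0,0,0,0,0,0.95]]' 80; python3 g.py 562 86 240 1.571;python3 -m creep '[[0,0,0,0,0,3,0.95],[0,0,0,0,0,3,0.95],[0,0,0,0,0,0,0.95]]' 80; python3 g.py 562 86 240 1.571
```

```text
clock: 25.22
eef_pos: [562.1, 86.3, 240.1]
tcp_rot: [3.141, -0.001, 1.572]
contact_force: [-0.1, -0.4, -4.6]
opening: 0.43
t 25.22 pos [562.1  86.3 240.1] rpy [ 3.141e+00 -1.000e-03  1.572e+00] F [-0.1 -0.4 -4.6] op 0.430
turn rotvec tool [ 0.001 -0.001  0.001]
shift AFTER turn [-0.3 -0.1  0.1]
shift now [-0.3 -0.1  0.1] q [0.15 0.47 1.88 0.   0.79 0.15]
clock: 25.47
eef_pos: [562.7, 86.4, 240.8]
tcp_rot: [3.14, -0.001, 1.572]
contact_force: [-0.4, 0.5, -4.2]
opening: 0.434
t 25.47 pos [562.7  86.4 240.8] rpy [ 3.140e+00 -1.000e-03  1.572e+00] F [-0.4  0.5 -4.2] op 0.434
turn rotvec tool [ 0.002 -0.001  0.001]
shift AFTER turn [-0.4 -0.7  0.8]
shift now [-0.4 -0.7  0.8] q [0.15 0.47 1.88 0.   0.79 0.15]
```

```bash
python3 -m creep '[[0,0,0,0,0,0,0.2],[0,0,0,0,0,0,0.2],[0,0,0,0,0,0,0.2],[0,0,0,0,0,-15,0.2],[0,0,0,0,0,-25,0.2],[0,0,0,0,0,-30,0.2],[0,0,0,0,0,-30,0.2],[0,0,0,0,0,-10,0.2],[0,0,0,0,0,0,0.2]]' 80; python3 g.py 562 156 345 1.571
```

```text
clock: 26.22
eef_pos: [563.4, 86.4, 354.2]
tcp_rot: [3.139, -0.001, 1.572]
contact_force: [-0.1, 0.6, 0.6]
opening: 0.798
t 26.22 pos [563.4  86.4 354.2] rpy [ 3.139e+00 -1.000e-03  1.572e+00] F [-0.1  0.6  0.6] op 0.798
turn rotvec tool [ 0.003 -0.001  0.001]
shift AFTER turn [69.6 -1.3  9.2]
shift now [69.5 -1.3  9.3] q [0.15 0.32 1.8  0.   1.02 0.15]
```

```bash
cat > o8.py <<'E'
from ov import *
import sys
g=grab_frame("scene"); f=grab_frame("top"); a=float(sys.argv[2]); tr=float(sys.argv[3])
sc=(562,86)
polys=[(q,(0,0,255)) for q in crank(sc,a,50)]+[(sq((562.6,236+tr),45,240,150,0),(0,255,0))]
im=ov(g,325,110,130,140,3,polys,""); im2=ov(f,195,180,130,110,3,polys,"")
cv2.imwrite("pics/"+sys.argv[1],np.vstack([im,im2]))
E
python3 o8.py o8.png 1.571 0
```

```text
(no output)
```

View pics/o8.png

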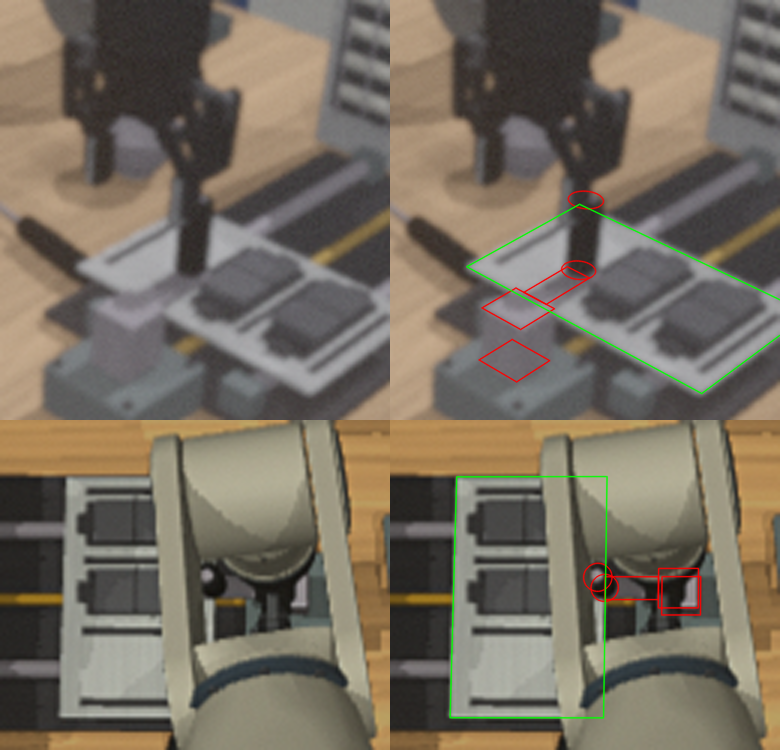

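```bash
python3 -m creep '[[0.003,-0.001,0.001,30,-1,0,0.25],[0,0,0,30,0,0,0.25],[0,0,0,9,0,0,0.25],[0,0,0,0,0,0,0.25],[0,0,0,0,0,0,0.25]]' 60; python3 g.py 562 156 286 1.571
```

```text
clock: 26.73
eef_pos: [559.9, 156.1, 343.4]
tcp_rot: [-3.128, 0.004, 1.569]
contact_force: [0.9, -0.4, -0.3]
opening: 0.751
t 26.73 pos [559.9 156.1 343.4] rpy [-3.128  0.004  1.569] F [ 0.9 -0.4 -0.3] op 0.751
turn rotvec tool [-0.014  0.004 -0.002]
shift AFTER turn [-0.1  2.1 57.4]
shift now [ 0.1  2.9 57.3] q [0.27 0.35 1.78 0.   1.02 0.27]
```

```bash
python3 -m creep '[[-0.014,0.004,-0.002,0,2,10,0.3],[0,0,0,0,0,15,0.3],[0,0,0,0,0,15,0.3],[0,0,0,0,0,12,0.3],[0,0,0,0,0,0,0.3],[0,0,0,0,0,0,0.3]]' 60; python3 g.py 562 156 286 1.571
```

```text
clock: 27.23
eef_pos: [560.6, 150.4, 284.8]
tcp_rot: [-3.136, 0.003, 1.571]
contact_force: [-0.2, 0.4, -0.5]
opening: 0.704
t 27.23 pos [560.6 150.4 284.8] rpy [-3.136e+00  3.000e-03  1.571e+00] F [-0.2  0.4 -0.5] op 0.704
turn rotvec tool [-0.006  0.003 -0.   ]
shift AFTER turn [ 5.6  1.4 -1.2]
shift now [ 5.6  1.4 -1.3] q [ 0.26  0.43  1.83 -0.    0.89  0.26]
```

```bash
python3 -m creep '[[-0.006,0.003,0,6,1.4,-1,0.3],[0,0,0,0,0,0,0.3],[0,0,0,0,0,0,0.3]]' 40; python3 g.py 562 156 286 1.571; python3 -m creep '[[0,0,0,0,0,0,0.95],[0,0,0,0,0,0,0.95],[0,0,0,0,0,0,0.95],[0,0,0,0,0,0,0.95],[0,0,0,0,0,0,0.95],[0,0,0,0,0,0,0.95]]' 40; python3 g.py 562 156 286 1.571
```

```text
clock: 27.48
eef_pos: [562.4, 155.6, 286.5]
tcp_rot: [3.141, 0.0, 1.569]
contact_force: [0.2, 0.5, -0.4]
opening: 0.696
t 27.48 pos [562.4 155.6 286.5] rpy [3.141 0.    1.569] F [ 0.2  0.5 -0.4] op 0.696
turn rotvec tool [ 0.001  0.    -0.002]
shift AFTER turn [ 0.4 -0.4  0.5]
shift now [ 0.4 -0.4  0.5] q [ 0.27  0.43  1.82 -0.    0.89  0.27]
clock: 27.98
eef_pos: [562.7, 155.8, 288.4]
tcp_rot: [3.138, -0.0, 1.57]
contact_force: [0.7, -0.3, -0.7]
opening: 0.288
t 27.98 pos [562.7 155.8 288.4] rpy [ 3.138 -0.     1.57 ] F [ 0.7 -0.3 -0.7] op 0.288
turn rotvec tool [ 0.004 -0.    -0.001]
shift AFTER turn [ 0.2 -0.7  2.4]
shift now [ 0.2 -0.7  2.4] q [ 0.27  0.42  1.82 -0.    0.89  0.27]
```

```bash
cat > w.py <<'E'
import sys
from h import *
n=int(sys.argv[1]); d=np.radians(float(sys.argv[2])); lag=float(sys.argv[3]) if len(sys.argv)>3 else 1
s=sense(); p=s["eef_pos"]; c=np.array([562.3,86.2])
v=p[:2]-c; th=np.arctan2(v[1],v[0])
print("t %.2f z %.1f th %.1f r %.1f F %s T %s op %.3f rpy %s"%(s["clock"],p[2],np.degrees(th),np.hypot(*v),s["contact_force"].round(1),s["wrist_torque"].round(1),s["opening"],s["tcp_rot"].round(3)))
from scipy.spatial.transform import Rotation as R
M=R.from_euler("xyz",s["tcp_rot"]); T=R.from_euler("xyz",[np.pi,0,np.pi/2])
print("fix",(M.inv()*T).as_rotvec().round(3))
o=[]
cur=p[:2]
for k in range(n):
    th2=th-d
    q=c+70*np.array([np.cos(th2),np.sin(th2)])
    D=(q-cur); 
    o.append([round(D[1]),round(D[0])])
    th=th-d*lag; cur=c+70*np.array([np.cos(th),np.sin(th)])
print(o)
E
python3 w.py 6 15
```

```text
t 27.98 z 288.4 th 89.6 r 69.6 F [ 0.7 -0.3 -0.7] T [ 0.1 -0.  -0. ] op 0.288 rpy [ 3.138 -0.     1.57 ]
fix [ 0.004 -0.    -0.001]
[[-2, 18], [-7, 17], [-11, 14], [-15, 11], [-17, 7], [-18, 2]]
```

```bash
python3 -m creep '[[0,0,0,-2,18,1,0.95],[0,0,0,-7,17,1,0.95],[0,0,0,-11,14,1,0.95],[0,0,0,-15,11,1,0.95],[0,0,0,-17,7,1,0.95]]' 40; python3 w.py 8 15; python3 w.py 8 15 0.85
```

```text
clock: 28.4
eef_pos: [629.6, 106.5, 287.3]
tcp_rot: [-3.14, -0.004, 1.574]
contact_force: [-6.2, 1.9, 9.1]
opening: 0.296
t 28.40 z 287.3 th 16.8 r 70.3 F [-6.2  1.9  9.1] T [0.3 1.8 0. ] op 0.296 rpy [-3.14  -0.004  1.574]
fix [-0.001 -0.004  0.003]
[[-18, 3], [-18, -2], [-17, -6], [-15, -11], [-12, -14], [-8, -17], [-3, -18], [2, -18]]
t 28.40 z 287.3 th 16.8 r 70.3 F [-6.2  1.9  9.1] T [0.3 1.8 0. ] op 0.296 rpy [-3.14  -0.004  1.574]
fix [-0.001 -0.004  0.003]
[[-18, 3], [-18, -1], [-18, -5], [-16, -9], [-14, -12], [-11, -15], [-7, -17], [-3, -18]]
```

```bash
python3 -m creep '[[0,0,0,-18,3,0.5,0.95],[0,0,0,-18,-2,0.5,0.95],[0,0,0,-17,-6,0.5,0.95],[0,0,0,-15,-11,0.5,0.95],[0,0,0,-12,-14,0.5,0.95],[0,0,0,-8,-17,0.5,0.95],[0,0,0,-3,-18,0.5,0.95],[0,0,0,2,-18,0.5,0.95]]' 40; python3 w.py 10 15
```

```text
clock: 29.07
eef_pos: [551.6, 14.3, 288.3]
tcp_rot: [3.127, -0.011, 1.57]
contact_force: [4.3, -6.5, 0.9]
opening: 0.293
t 29.07 z 288.3 th -98.4 r 72.7 F [ 4.3 -6.5  0.9] T [-1.2 -0.5 -0. ] op 0.293 rpy [ 3.127 -0.011  1.57 ]
fix [ 0.014 -0.011 -0.001]
[[8, -17], [9, -16], [13, -13], [16, -9], [18, -4], [18, 0], [18, 5], [16, 9], [13, 13], [9, 16]]
```

```bash
python3 o8.py o9.png -1.75 18
```

```text
(no output)
```

View pics/o9.png

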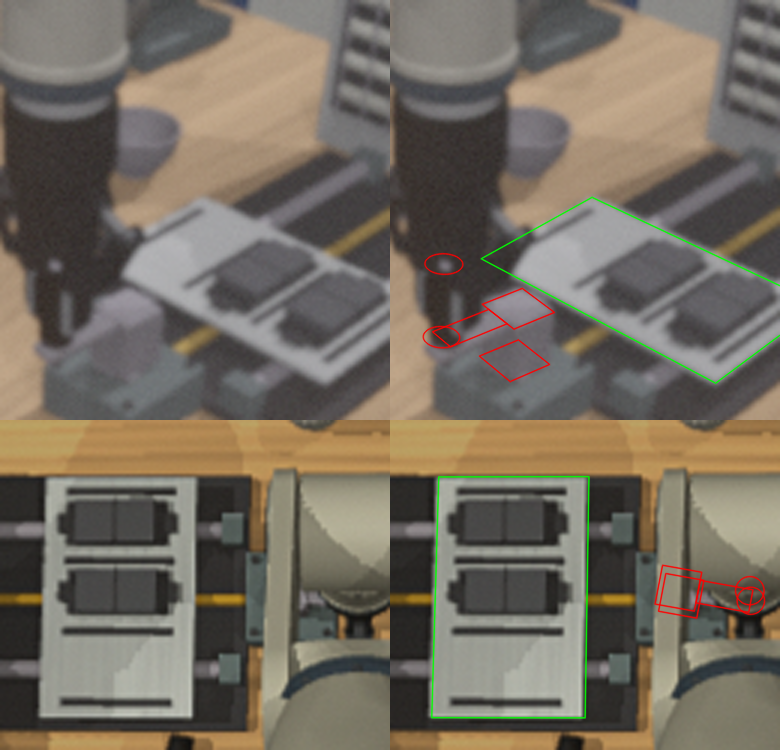

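```bash
python3 -m creep '[[0.014,-0.011,0,8,-17,0.7,0.95],[0,0,0,9,-16,0.7,0.95],[0,0,0,13,-13,0.7,0.95],[0,0,0,16,-9,0.7,0.95],[0,0,0,18,-4,0.7,0.95],[0,0,0,18,0,0.7,0.95],[0,0,0,18,5,0.7,0.95],[0,0,0,16,9,0.7,0.95],[0,0,0,13,13,0.7,0.95],[0,0,0,9,16,0.7,0.95]]' 40; python3 w.py 10 15
```

```text
clock: 30.0
eef_pos: [531.1, 151.8, 287.4]
tcp_rot: [3.138, 0.011, 1.57]
contact_force: [-1.5, -5.4, 4.6]
opening: 0.294
t 30.00 z 287.4 th 115.5 r 72.6 F [-1.5 -5.4  4.6] T [-1.   0.3 -0. ] op 0.294 rpy [3.138 0.011 1.57 ]
fix [ 0.004  0.011 -0.001]
[[3, 19], [1, 18], [-4, 18], [-8, 16], [-12, 14], [-15, 10], [-17, 6], [-18, 1], [-18, -4], [-16, -8]]
```

```bash
python3 -m creep '[[0.004,0.011,0,3,19,0.7,0.95],[0,0,0,1,18,0.7,0.95],[0,0,0,-4,18,0.7,0.95],[0,0,0,-8,16,0.7,0.95],[0,0,0,-12,14,0.7,0.95],[0,0,0,-15,10,0.7,0.95],[0,0,0,-17,6,0.7,0.95],[0,0,0,-18,1,0.7,0.95],[0,0,0,-18,-4,0.7,0.95],[0,0,0,-16,-8,0.7,0.95]]' 40; python3 w.py 10 15
```

```text
clock: 30.83
eef_pos: [625.3, 49.9, 287.4]
tcp_rot: [-3.13, -0.001, 1.578]
contact_force: [-2.6, 6.9, 1.7]
opening: 0.289
t 30.83 z 287.4 th -30.0 r 72.7 F [-2.6  6.9  1.7] T [1.3 0.4 0. ] op 0.289 rpy [-3.130e+00 -1.000e-03  1.578e+00]
fix [-0.012 -0.     0.007]
[[-13, -13], [-11, -14], [-7, -17], [-2, -18], [2, -18], [7, -17], [11, -15], [14, -11], [17, -7], [18, -2]]
```

```bash
python3 -m creep '[[-0.012,0,0.007,-13,-13,0.7,0.95],[0,0,0,-11,-14,0.7,0.95],[0,0,0,-7,-17,0.7,0.95],[0,0,0,-2,-18,0.7,0.95],[0,0,0,2,-18,0.7,0.95],[0,0,0,7,-17,0.7,0.95],[0,0,0,11,-15,0.7,0.95],[0,0,0,14,-11,0.7,0.95],[0,0,0,17,-7,0.7,0.95],[0,0,0,18,-2,0.7,0.95]]' 40; python3 w.py 10 15
```

```text
clock: 31.67
eef_pos: [490.2, 75.4, 287.2]
tcp_rot: [3.13, 0.012, 1.567]
contact_force: [-10.7, -5.2, 20.9]
opening: 0.293
t 31.67 z 287.2 th -171.5 r 72.9 F [-10.7  -5.2  20.9] T [-0.9  1.4 -0. ] op 0.293 rpy [3.13  0.012 1.567]
fix [ 0.012  0.012 -0.004]
[[19, 3], [18, 4], [16, 9], [13, 13], [9, 16], [5, 18], [0, 18], [-4, 18], [-9, 16], [-13, 13]]
```

```bash
python3 -m creep '[[0.012,0.012,-0.004,19,3,0,0.95],[0,0,0,18,4,0.3,0.95],[0,0,0,16,9,0.3,0.95],[0,0,0,13,13,0.5,0.95],[0,0,0,9,16,0.5,0.95],[0,0,0,5,18,0.5,0.95],[0,0,0,0,18,0.5,0.95],[0,0,0,-4,18,0.5,0.95],[0,0,0,-9,16,0.5,0.95],[0,0,0,-13,13,0.5,0.95]]' 40; python3 w.py 10 15
```

```text
clock: 32.5
eef_pos: [617.2, 134.0, 287.2]
tcp_rot: [-3.133, 0.01, 1.581]
contact_force: [-5.3, 0.5, 7.3]
opening: 0.295
t 32.50 z 287.2 th 41.0 r 72.8 F [-5.3  0.5  7.3] T [-0.   1.5 -0.1] op 0.295 rpy [-3.133  0.01   1.581]
fix [-0.009  0.01   0.01 ]
[[-17, 8], [-17, 6], [-18, 1], [-18, -4], [-16, -8], [-14, -12], [-10, -15], [-6, -17], [-1, -18], [4, -18]]
```

Cumulative −679°. Continue.

```bash
python3 -m creep '[[-0.009,0.01,0.01,-17,8,0.5,0.95],[0,0,0,-17,6,0.5,0.95],[0,0,0,-18,1,0.5,0.95],[0,0,0,-18,-4,0.5,0.95],[0,0,0,-16,-8,0.5,0.95],[0,0,0,-14,-12,0.5,0.95],[0,0,0,-10,-15,0.5,0.95],[0,0,0,-6,-17,0.5,0.95],[0,0,0,-1,-18,0.5,0.95],[0,0,0,4,-18,0.5,0.95]]' 40; python3 w.py 10 15
```

```text
clock: 33.33
eef_pos: [546.3, 16.8, 288.9]
tcp_rot: [3.126, -0.006, 1.568]
contact_force: [2.4, -13.1, 2.1]
opening: 0.296
t 33.33 z 288.9 th -103.0 r 71.3 F [  2.4 -13.1   2.1] T [-2.3 -0.1 -0.1] op 0.296 rpy [ 3.126 -0.006  1.568]
fix [ 0.015 -0.006 -0.003]
[[8, -17], [11, -15], [14, -12], [17, -8], [18, -3], [18, 2], [17, 6], [15, 11], [12, 14], [8, 17]]
```

```bash
python3 -m creep '[[0.015,-0.006,0,8,-17,1,0.95],[0,0,0,11,-15,0.8,0.95],[0,0,0,14,-12,0.7,0.95],[0,0,0,17,-8,0.7,0.95],[0,0,0,18,-3,0.5,0.95],[0,0,0,18,2,0.5,0.95],[0,0,0,17,6,0.5,0.95],[0,0,0,15,11,0.5,0.95],[0,0,0,12,14,0.5,0.95],[0,0,0,8,17,0.5,0.95]]' 40; python3 w.py 10 15; python3 o8.py o10.png 1.92 108
```

```text
clock: 34.17
eef_pos: [535.9, 154.0, 287.4]
tcp_rot: [3.139, 0.011, 1.567]
contact_force: [-2.0, -6.2, 3.2]
opening: 0.294
t 34.17 z 287.4 th 111.2 r 72.8 F [-2.  -6.2  3.2] T [-1.1  0.5 -0. ] op 0.294 rpy [3.139 0.011 1.567]
fix [ 0.002  0.011 -0.004]
[[2, 19], [0, 18], [-5, 18], [-9, 16], [-13, 13], [-16, 9], [-18, 4], [-18, 0], [-18, -5], [-16, -9]]
```

View pics/o10.png

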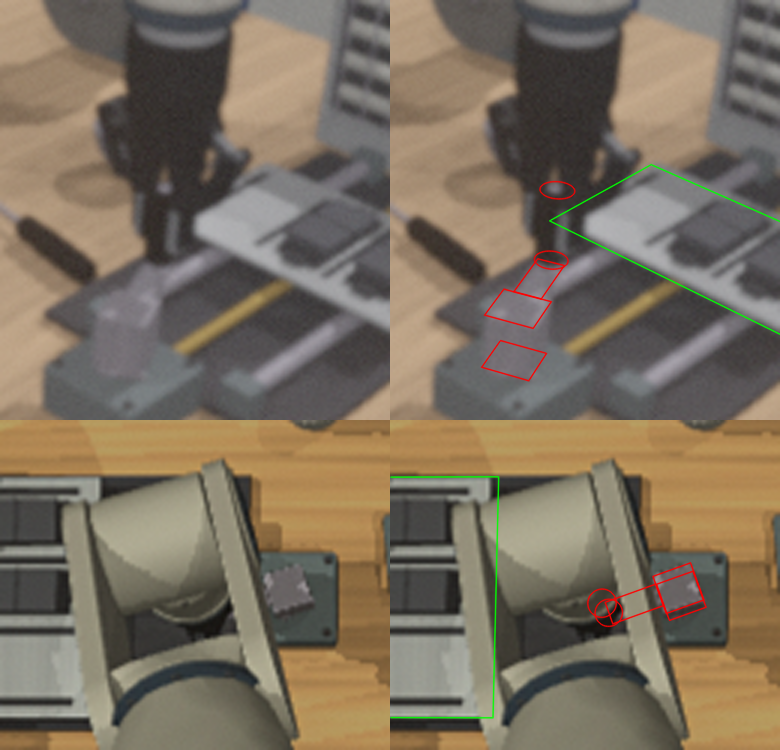

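```bash
python3 -m creep '[[0.002,0.011,-0.004,2,19,0.5,0.95],[0,0,0,0,18,0.5,0.95],[0,0,0,-5,18,0.5,0.95],[0,0,0,-9,16,0.5,0.95],[0,0,0,-13,13,0.5,0.95],[0,0,0,-16,9,0.5,0.95],[0,0,0,-18,4,0.5,0.95],[0,0,0,-18,0,0.5,0.95],[0,0,0,-18,-5,0.5,0.95],[0,0,0,-16,-9,0.5,0.95]]' 40; python3 w.py 10 15
```

```text
clock: 35.1
eef_pos: [619.1, 42.3, 287.8]
tcp_rot: [3.142, -0.012, 1.571]
contact_force: [-1.6, 6.0, 3.0]
opening: 0.291
t 35.10 z 287.8 th -37.7 r 71.8 F [-1.6  6.   3. ] T [ 1.5  0.6 -0.1] op 0.291 rpy [ 3.142 -0.012  1.571]
fix [ 0.    -0.012  0.001]
[[-12, -14], [-9, -16], [-5, -18], [0, -18], [5, -18], [9, -16], [13, -13], [16, -9], [18, -5], [18, 0]]
```

Cumulative −1117.7° (total 1207°). Remaining ≈233°.

```bash
python3 -m creep '[[0,-0.012,0,-12,-14,0.5,0.95],[0,0,0,-9,-16,0.5,0.95],[0,0,0,-5,-18,0.5,0.95],[0,0,0,0,-18,0.5,0.95],[0,0,0,5,-18,0.5,0.95],[0,0,0,9,-16,0.5,0.95],[0,0,0,13,-13,0.5,0.95],[0,0,0,16,-9,0.5,0.95],[0,0,0,18,-5,0.3,0.95]]' 40; python3 w.py 8 12
```

```text
clock: 35.85
eef_pos: [487.3, 71.6, 287.3]
tcp_rot: [3.116, -0.005, 1.559]
contact_force: [9.0, -2.9, -4.5]
opening: 0.294
t 35.85 z 287.3 th -169.0 r 76.4 F [ 9.  -2.9 -4.5] T [-0.7 -1.5 -0.1] op 0.294 rpy [ 3.116 -0.005  1.559]
fix [ 0.026 -0.005 -0.012]
[[16, 5], [15, 2], [14, 5], [13, 8], [11, 10], [8, 12], [6, 13], [3, 14]]
```

```bash
python3 -m creep '[[0.026,-0.005,-0.012,16,7,0.8,0.95],[0,0,0,15,2,0.5,0.95],[0,0,0,14,5,0.5,0.95],[0,0,0,13,8,0.5,0.95],[0,0,0,11,10,0.5,0.95],[0,0,0,8,12,0.5,0.95]]' 40; python3 w.py 5 8
```

```text
clock: 36.35
eef_pos: [526.3, 147.9, 287.6]
tcp_rot: [3.14, 0.007, 1.574]
contact_force: [-2.5, -3.0, 8.0]
opening: 0.292
t 36.35 z 287.6 th 120.3 r 71.5 F [-2.5 -3.   8. ] T [-0.9  0.3 -0. ] op 0.292 rpy [3.14  0.007 1.574]
fix [0.002 0.007 0.003]
[[3, 10], [3, 9], [2, 10], [0, 10], [-1, 10]]
```

```bash
python3 -m creep '[[0.002,0.007,0.003,3,10,0.5,0.95],[0,0,0,3,9,0.5,0.95],[0,0,0,2,10,0.5,0.95],[0,0,0,0,8,0.3,0.95]]' 40; python3 w.py 5 5;python3 -m creep '[[0,0,0,0,6,0.3,0.95],[0,0,0,0,6,0.3,0.95]]' 40; python3 w.py 5 5
```

```text
clock: 36.68
eef_pos: [562.3, 155.9, 288.0]
tcp_rot: [-3.139, 0.001, 1.572]
contact_force: [-2.9, 2.2, 7.4]
opening: 0.292
t 36.68 z 288.0 th 90.0 r 69.7 F [-2.9  2.2  7.4] T [0.1 0.6 0.1] op 0.292 rpy [-3.139e+00  1.000e-03  1.572e+00]
fix [-0.002  0.001  0.002]
[[0, 6], [-1, 6], [-1, 6], [-2, 6], [-2, 6]]
clock: 36.85
eef_pos: [573.4, 155.2, 288.0]
tcp_rot: [-3.137, 0.001, 1.572]
contact_force: [-2.7, -1.5, 4.0]
opening: 0.294
t 36.85 z 288.0 th 80.9 r 69.9 F [-2.7 -1.5  4. ] T [-0.6  0.6 -0. ] op 0.294 rpy [-3.137e+00  1.000e-03  1.572e+00]
fix [-0.004  0.001  0.001]
[[-1, 6], [-2, 6], [-2, 6], [-3, 5], [-3, 5]]
```

```bash
python3 -m creep '[[0,0,0,-1,6,0.3,0.95],[0,0,0,-2,6,0.3,0.95]]' 40; python3 w.py 5 5;python3 -m creep '[[0,0,0,-3,6,0.3,0.95],[0,0,0,-3,6,0.3,0.95]]' 40; python3 w.py 5 5; python3 o8.py o11.png 1.2 160
```

```text
clock: 37.02
eef_pos: [583.2, 152.4, 288.0]
tcp_rot: [-3.131, -0.001, 1.571]
contact_force: [-17.5, 14.5, 17.5]
opening: 0.291
t 37.02 z 288.0 th 72.5 r 69.4 F [-17.5  14.5  17.5] T [ 2.1  3.4 -0. ] op 0.291 rpy [-3.131e+00 -1.000e-03  1.571e+00]
fix [-0.01  -0.001 -0.   ]
[[-2, 6], [-3, 6], [-3, 5], [-4, 5], [-4, 5]]
clock: 37.18
eef_pos: [589.0, 149.7, 288.1]
tcp_rot: [-3.113, -0.01, 1.566]
contact_force: [-23.4, 20.5, 20.5]
opening: 0.296
t 37.18 z 288.1 th 67.2 r 68.9 F [-23.4  20.5  20.5] T [ 3.2  4.1 -0.1] op 0.296 rpy [-3.113 -0.01   1.566]
fix [-0.028 -0.01  -0.005]
[[-2, 6], [-3, 5], [-4, 5], [-4, 5], [-4, 4]]
```

View pics/o11.png

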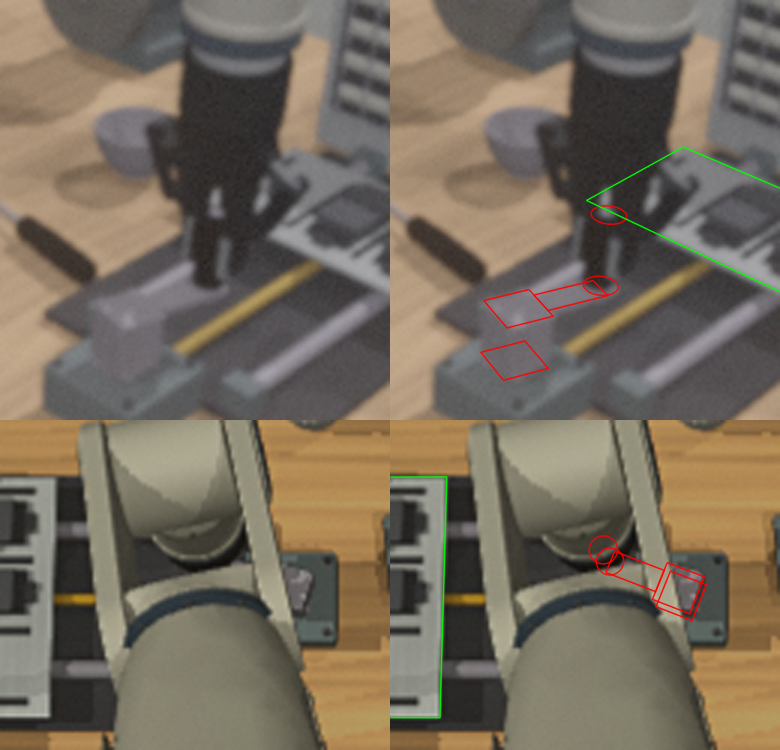

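```bash
python3 -m creep '[[-0.028,-0.01,-0.005,1,-3,0,0.95],[0,0,0,0,0,0,0.3],[0,0,0,0,0,0,0.3],[0,0,0,0,0,0,0.3],[0,0,0,0,0,0,0.3],[0,0,0,0,0,-15,0.2],[0,0,0,0,0,-25,0.2],[0,0,0,0,0,-25,0.2],[0,0,0,0,0,-10,0.2],[0,0,0,0,0,0,0.2]]' 40; python3 g.py 619 -149 320 0 
```

```text
clock: 38.12
eef_pos: [581.2, 148.9, 363.5]
tcp_rot: [-3.129, -0.002, 1.568]
contact_force: [0.3, 0.0, -0.7]
opening: 0.8
t 38.12 pos [581.2 148.9 363.5] rpy [-3.129e+00 -2.000e-03  1.568e+00] F [ 0.3  0.  -0.7] op 0.800
turn rotvec tool [-0.011  0.009  1.568]
shift AFTER turn [ 37.8 297.9  43.5]
shift now [-297.9   39.4   42.5] q [0.25 0.36 1.72 0.01 1.07 0.25]
```

```bash
cat > o9.py <<'E'
from ov import *
import sys
g=grab_frame("scene"); f=grab_frame("top"); a=0.09
sl=(float(sys.argv[2]),float(sys.argv[3])); m=np.array([float(sys.argv[4]),float(sys.argv[5])]); u=np.array([np.cos(a),np.sin(a)])
polys=[(sq(sl,30,28,20,a),(0,0,255)),(sq(sl,70,28,20,a),(0,0,255))]
for z in (30,36):
    P=lambda t:[*(m+t*u),z]
    for s in (1,-1): polys.append((np.array([P(19*s),P(39*s)]),(0,255,0)))
w=np.array([-np.sin(a),np.cos(a)])
im=ov(g,270,255,100,72,4,polys,""); im2=ov(f,318,200,75,45,5,polys,"")
im2=cv2.copyMakeBorder(im2,0,0,0,im.shape[1]-im2.shape[1],cv2.BORDER_CONSTANT)
cv2.imwrite("pics/"+sys.argv[1],np.vstack([im,im2]))
E
python3 o9.py o12.png 620.5 -149.3 612.3 -62.9
```

```text
(no output)
```

View pics/o12.png

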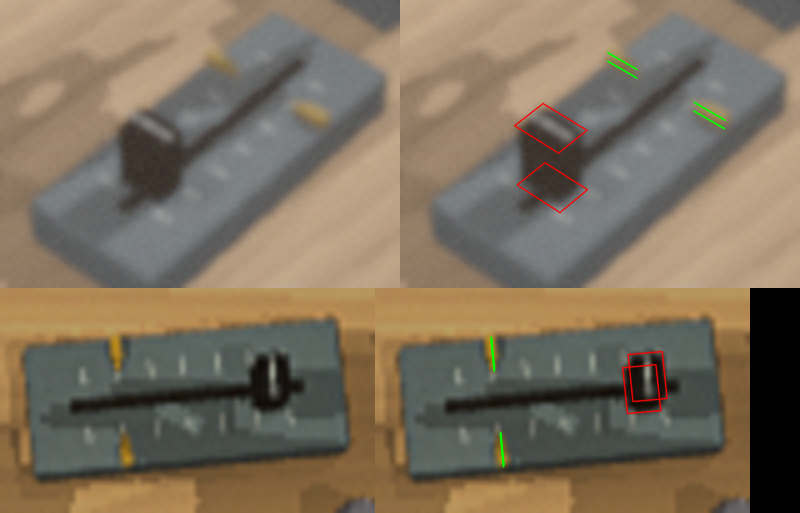

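```bash
python3 -m creep '[[-0.011,0,0.12,-10,0,0,0.3],[0,0,0.12,0,0,0,0.3],[0,0,0.12,0,0,0,0.3],[0,0,0.12,0,0,0,0.3],[0,0,0.12,0,0,0,0.3],[0,0,0.12,0,0,0,0.3],[0,0,0.12,0,0,0,0.3],[0,0,0.12,0,0,0,0.3],[0,0,0.12,0,0,0,0.3],[0,0,0.12,0,0,0,0.3]]' 30; python3 g.py 620.5 -149.5 320 0.09 
```

```text
clock: 39.05
eef_pos: [576.2, 136.5, 342.9]
tcp_rot: [-3.138, 0.026, 0.324]
contact_force: [0.1, 0.9, -1.0]
opening: 0.702
t 39.05 pos [576.2 136.5 342.9] rpy [-3.138  0.026  0.324] F [ 0.1  0.9 -1. ] op 0.702
turn rotvec tool [-0.     0.026  0.234]
shift AFTER turn [ 18.4 288.8  22.9]
shift now [-48.4 285.3  23.2] q [0.23 0.37 1.75 0.   1.04 1.48]
```

```bash
python3 -m creep '[[0,0.026,0.117,0,0,-10,0.4],[0,0,0.117,0,0,-5,0.4],[0,0,0,2,34,0,0.4],[0,0,0,2,34,0,0.4],[0,0,0,2,34,0,0.4],[0,0,0,2,34,0,0.4],[0,0,0,2,34,0,0.4],[0,0,0,2,34,0,0.4],[0,0,0,2,34,0,0.4],[0,0,0,2,20,0,0.4]]' 30; python3 g.py 620.5 -149.5 280 0.09 
```

```text
clock: 39.88
eef_pos: [606.3, -126.2, 337.9]
tcp_rot: [-3.137, 0.023, 0.074]
contact_force: [0.2, -0.3, -0.1]
opening: 0.597
t 39.88 pos [ 606.3 -126.2  337.9] rpy [-3.137  0.023  0.074] F [ 0.2 -0.3 -0.1] op 0.597
turn rotvec tool [-0.004  0.023 -0.017]
shift AFTER turn [12.1 24.5 57.9]
shift now [13.8 24.5 57.5] q [-0.21  0.42  1.7  -0.    1.05  1.29]
```

```bash
python3 -m creep '[[-0.004,0.023,-0.017,12,22,15,0.42],[0,0,0,0,0,20,0.42],[0,0,0,0,0,15,0.42],[0,0,0,0,0,0,0.42],[0,0,0,0,0,0,0.42]]' 30; python3 g.py 620.5 -149.5 240 0.09 
```

```text
clock: 40.3
eef_pos: [617.7, -155.1, 277.4]
tcp_rot: [-3.14, 0.007, 0.084]
contact_force: [-0.2, -0.6, 0.7]
opening: 0.579
t 40.30 pos [ 617.7 -155.1  277.4] rpy [-3.14   0.007  0.084] F [-0.2 -0.6  0.7] op 0.579
turn rotvec tool [-0.002  0.007 -0.006]
shift AFTER turn [ 3.3 -5.3 37.4]
shift now [ 3.5 -5.3 37.3] q [-0.25  0.51  1.7  -0.    0.94  1.24]
```

```bash
python3 -m creep '[[0,0.007,-0.006,3,-5,15,0.42],[0,0,0,0,0,15,0.42],[0,0,0,0,0,0,0.42],[0,0,0,0,0,0,0.42]]' 30; python3 g.py 620.5 -149.5 213 0.09 
```

```text
clock: 40.63
eef_pos: [619.8, -148.6, 246.4]
tcp_rot: [-3.139, 0.002, 0.091]
contact_force: [-0.1, -0.5, -0.1]
opening: 0.578
t 40.63 pos [ 619.8 -148.6  246.4] rpy [-3.139e+00  2.000e-03  9.100e-02] F [-0.1 -0.5 -0.1] op 0.578
turn rotvec tool [-0.003  0.002  0.001]
shift AFTER turn [ 0.6  1.  33.4]
shift now [ 0.7  1.1 33.4] q [-0.24  0.55  1.72  0.    0.87  1.24]
```

```bash
python3 -m creep '[[0,0,0,0.6,1,14,0.42],[0,0,0,0,0,13,0.42],[0,0,0,0,0,4,0.42],[0,0,0,0,0,0,0.42],[0,0,0,0,0,0,0.42]]' 30; python3 g.py 620.5 -149.5 213 0.09
python3 - <<'E'
from h import *
g=grab_frame("scene"); crop(g,250,200,130,130,"s12.png",5)
E
```

```text
clock: 41.05
eef_pos: [621.3, -149.0, 214.9]
tcp_rot: [-3.14, -0.001, 0.092]
contact_force: [0.4, 0.1, 0.6]
opening: 0.578
t 41.05 pos [ 621.3 -149.   214.9] rpy [-3.14e+00 -1.00e-03  9.20e-02] F [0.4 0.1 0.6] op 0.578
turn rotvec tool [-0.002 -0.001  0.002]
shift AFTER turn [-0.8  0.4  1.9]
shift now [-0.8  0.4  1.9] q [-0.24  0.59  1.73  0.    0.82  1.24]
```

View pics/s12.png

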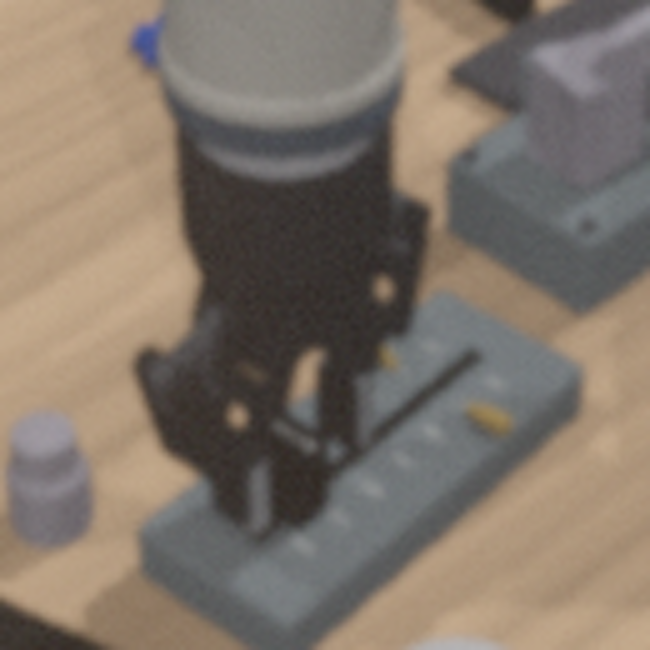

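```bash
python3 -m creep '[[0,0,0,-0.8,0.4,0,0.95],[0,0,0,0,0,0,0.95],[0,0,0,0,0,0,0.95],[0,0,0,0,0,0,0.95],[0,0,0,0,0,0,0.95]]' 30; python3 g.py 612.3 -62.9 215 0.09
```

```text
clock: 41.52
eef_pos: [620.7, -149.7, 215.9]
tcp_rot: [-3.14, -0.002, 0.092]
contact_force: [1.5, 0.6, -1.6]
opening: 0.227
t 41.52 pos [ 620.7 -149.7  215.9] rpy [-3.14e+00 -2.00e-03  9.20e-02] F [ 1.5  0.6 -1.6] op 0.227
turn rotvec tool [-0.001 -0.002  0.002]
shift AFTER turn [ -0.5 -87.2   0.9]
shift now [ -0.4 -87.2   1.1] q [-0.24  0.59  1.73  0.    0.82  1.24]
```

```bash
python3 -m creep '[[0,0,0,0,-11,0,0.95],[0,0,0,0,-11,0,0.95],[0,0,0,0,-11,0,0.95],[0,0,0,0,-11,0,0.95],[0,0,0,0,-11,0,0.95],[0,0,0,0,-11,0,0.95],[0,0,0,0,-10,0,0.95],[0,0,0,0,0,0,0.95],[0,0,0,0,0,0,0.95]]' 30; python3 g.py 612.3 -62.9 215 0.09
```

```text
clock: 42.27
eef_pos: [612.7, -64.8, 215.9]
tcp_rot: [-3.141, -0.003, 0.094]
contact_force: [0.9, -1.6, -4.5]
opening: 0.225
t 42.27 pos [612.7 -64.8 215.9] rpy [-3.141e+00 -3.000e-03  9.400e-02] F [ 0.9 -1.6 -4.5] op 0.225
turn rotvec tool [-0.    -0.003  0.004]
shift AFTER turn [-0.2 -1.9  0.9]
shift now [-0.2 -1.9  0.9] q [-0.11  0.57  1.78  0.    0.79  1.37]
```

```bash
python3 -m creep '[[0,0,0,0,-2,0,0.95],[0,0,0,0,0,0,0.95],[0,0,0,0,0,0,0.95]]' 30; python3 g.py 612.3 -62.9 215 0.09;python3 -m creep '[[0,0,0,0,0,0,0.5],[0,0,0,0,0,0,0.42],[0,0,0,0,0,0,0.42],[0,0,0,0,0,-15,0.42],[0,0,0,0,0,-25,0.42],[0,0,0,0,0,-35,0.42],[0,0,0,0,0,-35,0.42],[0,0,0,-20,0,-20,0.42],[0,0,0,-35,0,0,0.42],[0,0,0,-35,0,0,0.42]]' 30; python3 o9.py o13.png 612.3 -62.9 612.3 -62.9
```

```text
clock: 42.52
eef_pos: [612.5, -62.4, 215.9]
tcp_rot: [-3.141, -0.002, 0.094]
contact_force: [1.5, 1.2, -3.2]
opening: 0.229
t 42.52 pos [612.5 -62.4 215.9] rpy [-3.141e+00 -2.000e-03  9.400e-02] F [ 1.5  1.2 -3.2] op 0.229
turn rotvec tool [-0.001 -0.002  0.004]
shift AFTER turn [-0.2  0.5  0.9]
shift now [-0.2  0.5  0.9] q [-0.1   0.57  1.78  0.    0.79  1.37]
clock: 43.35
eef_pos: [525.5, -73.2, 352.7]
tcp_rot: [3.142, -0.007, 0.092]
contact_force: [-0.2, -1.4, 0.5]
opening: 0.576
```

View pics/o13.png

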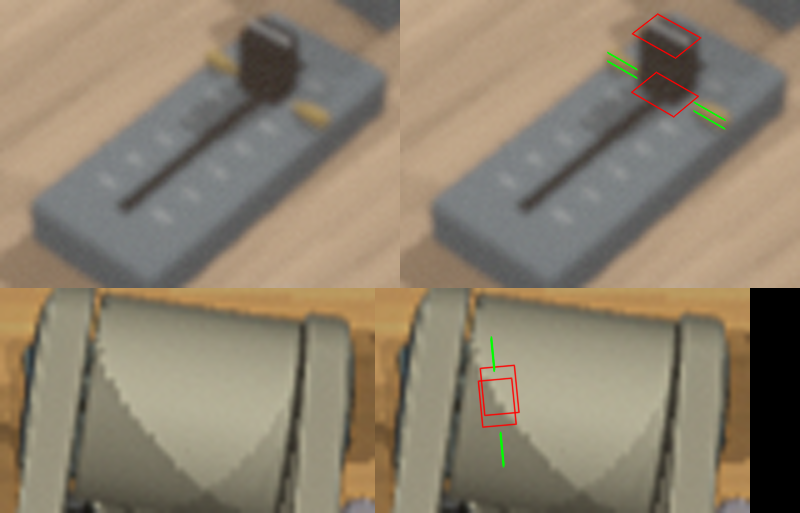

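```bash
python3 -m creep '[[0,0,0,-10,35,0,0.3],[0,0,0,-5,35,0,0.3],[0,0,0,0,35,0,0.3],[0,0,0,0,35,0,0.3],[0,0,0,0,0,0,0.3],[0,0,0,0,0,0,0.3]]' 30; python3 o9.py o14.png 612.3 -62.9 612.3 -62.9; python3 - <<'E'
from ov import *
f=grab_frame("top"); g=grab_frame("scene")
ims=[]
for a in (1.17,1.25):
    cr=[(p,(0,0,255)) for p in crank((562.3,86.2),a,50)]
    ims.append(np.hstack([ov(f,255,210,60,45,6,cr,"")[:,360:],ov(g,335,170,90,68,4,cr,"")[:,360:]]))
cv2.imwrite("pics/o15.png",np.vstack(ims) if False else np.vstack([i[:270] for i in ims]))
E
```

```text
clock: 43.95
eef_pos: [519.5, -220.0, 354.2]
tcp_rot: [3.141, -0.007, 0.093]
contact_force: [-0.1, 0.2, -0.5]
opening: 0.703Traceback (most recent call last):
  File "<stdin>", line 6, in <module>
    return _nx.concatenate(arrs, 1, dtype=dtype, casting=casting)
           ~~~~~~~~~~~~~~~^^^^^^^^^^^^^^^^^^^^^^^^^^^^^^^^^^^^^^^
ValueError: all the input array dimensions except for the concatenation axis must match exactly, but along dimension 0, the array at index 0 has size 270 and the array at index 1 has size 272
```

View pics/o14.png

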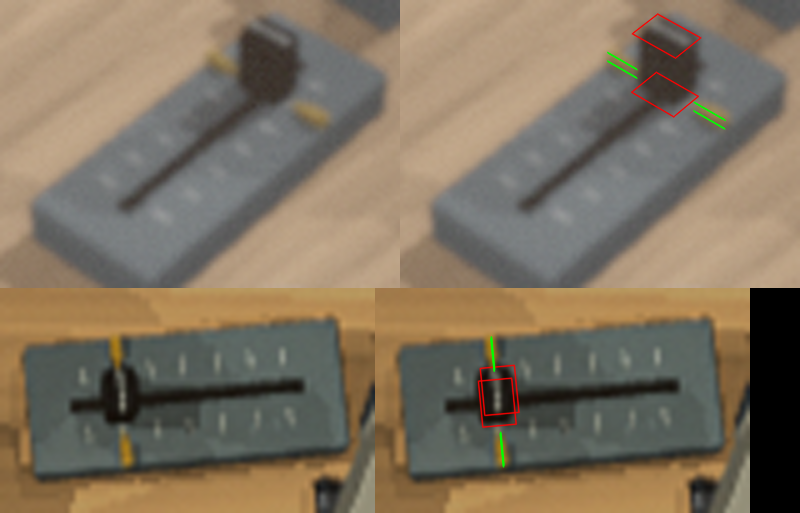

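```bash
cat > o15.py <<'E'
from ov import *
import sys
f=grab_frame("top"); g=grab_frame("scene")
ims=[]
for a in map(float,sys.argv[2:]):
    cr=[(p,(0,0,255)) for p in crank((562.3,86.2),a,50)]
    ims.append(np.hstack([ov(f,255,210,60,45,6,cr,"")[:,360:][:270],ov(g,335,170,90,68,4,cr,"")[:,360:][:270]]))
cv2.imwrite("pics/"+sys.argv[1],np.vstack(ims))
E
python3 o15.py o15.png 1.17 1.25
```

```text
(no output)
```

View pics/o15.png

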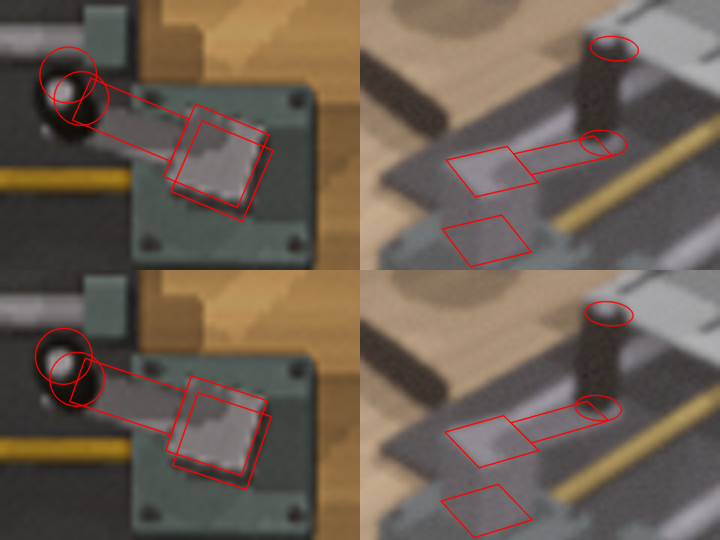

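```bash
python3 -m creep '[[0,0,-0.12,0,0,0,0.25],[0,0,-0.12,0,0,0,0.25],[0,0,-0.12,0,0,0,0.25],[0,0,-0.12,0,0,0,0.25],[0,0,-0.12,0,0,0,0.25],[0,0,-0.12,0,0,0,0.25],[0,0,-0.12,0,0,0,0.25],[0,0,-0.12,0,0,0,0.25],[0,0,-0.12,0,0,0,0.25],[0,0,-0.11,0,0,0,0.25]]' 60; python3 g.py 562.3 86.2 350 1.29
```

```text
clock: 45.08
eef_pos: [520.4, -207.7, 354.6]
tcp_rot: [3.136, -0.003, 1.336]
contact_force: [-0.1, 0.8, 0.0]
opening: 0.752
t 45.08 pos [ 520.4 -207.7  354.6] rpy [ 3.136e+00 -3.000e-03  1.336e+00] F [-0.1  0.8  0. ] op 0.752
turn rotvec tool [ 0.005 -0.003  0.046]
shift AFTER turn [294.1 -41.2   4.6]
shift now [295.6 -27.7   5.2] q [-0.38  0.31  1.82  0.    1.01 -0.15]
```

```bash
python3 -m creep '[[0.005,-0.003,0.046,32,-3,0,0.25],[0,0,0,33,-4.5,0,0.25],[0,0,0,33,-4.5,0,0.25],[0,0,0,33,-4.5,0,0.25],[0,0,0,33,-4.5,0,0.25],[0,0,0,33,-4.5,0,0.25],[0,0,0,33,-4.5,0,0.25],[0,0,0,33,-4.5,0,0.25],[0,0,0,15,-2,0,0.25],[0,0,0,0,0,0,0.25]]' 60; python3 g.py 562.3 86.2 350 1.29
```

```text
clock: 45.92
eef_pos: [555.4, 90.2, 355.5]
tcp_rot: [3.139, -0.001, 1.314]
contact_force: [0.7, 0.6, -0.4]
opening: 0.751
t 45.92 pos [555.4  90.2 355.5] rpy [ 3.139e+00 -1.000e-03  1.314e+00] F [ 0.7  0.6 -0.4] op 0.751
turn rotvec tool [ 0.003 -0.001  0.024]
shift AFTER turn [-2.   7.7  5.5]
shift now [-2.1  7.7  5.5] q [ 0.16  0.31  1.82 -0.    1.01  0.42]
```

```bash
python3 -m creep '[[0,0,0.024,-2,7.7,0,0.25],[0,0,0,0,0,0,0.25],[0,0,0,0,0,15,0.25],[0,0,0,0,0,20,0.25],[0,0,0,0,0,20,0.25],[0,0,0,0,0,0,0.25],[0,0,0,0,0,0,0.25]]' 60; python3 g.py 562.3 86.2 260 1.29
```

```text
clock: 46.5
eef_pos: [563.4, 82.6, 300.5]
tcp_rot: [3.136, -0.0, 1.286]
contact_force: [1.1, -0.4, 1.1]
opening: 0.752
t 46.50 pos [563.4  82.6 300.5] rpy [ 3.136 -0.     1.286] F [ 1.1 -0.4  1.1] op 0.752
turn rotvec tool [ 0.005 -0.    -0.004]
shift AFTER turn [ 3.2 -2.  40.5]
shift now [ 3.1 -2.3 40.5] q [ 0.14  0.39  1.85 -0.    0.9   0.43]
```

```bash
python3 -m creep '[[0.005,0,-0.004,4,-2,12,0.25],[0,0,0,0,0,15,0.25],[0,0,0,0,0,12,0.25],[0,0,0,0,0,0,0.25],[0,0,0,0,0,0,0.25]]' 60; python3 g.py 562.3 86.2 242 1.29
```

```text
clock: 46.92
eef_pos: [564.0, 85.4, 262.1]
tcp_rot: [3.138, -0.002, 1.287]
contact_force: [1.0, 0.2, 0.8]
opening: 0.75
t 46.92 pos [564.   85.4 262.1] rpy [ 3.138e+00 -2.000e-03  1.287e+00] F [1.  0.2 0.8] op 0.750
turn rotvec tool [ 0.003 -0.002 -0.003]
shift AFTER turn [ 0.3 -1.8 20.1]
shift now [ 0.3 -1.9 20.1] q [0.15 0.44 1.87 0.   0.83 0.43]
```

```bash
python3 -m creep '[[0.003,-0.002,-0.003,0.5,-1.8,10,0.25],[0,0,0,0,0,8,0.25],[0,0,0,0,0,3,0.25],[0,0,0,0,0,0,0.25]]' 80; python3 g.py 562.3 86.2 242 1.29; python3 -m creep '[[0,0,0,0,0,0,0.95],[0,0,0,0,0,0,0.95],[0,0,0,0,0,0,0.95],[0,0,0,0,0,0,0.95],[0,0,0,0,0,0,0.95]]' 80;  python3 g.py 562.3 86.2 242 1.571
```

```text
clock: 47.25
eef_pos: [562.9, 86.7, 240.5]
tcp_rot: [3.14, -0.001, 1.291]
contact_force: [0.8, 0.1, -0.8]
opening: 0.749
t 47.25 pos [562.9  86.7 240.5] rpy [ 3.140e+00 -1.000e-03  1.291e+00] F [ 0.8  0.1 -0.8] op 0.749
turn rotvec tool [ 0.002 -0.001  0.001]
shift AFTER turn [-0.6 -0.4 -1.5]
shift now [-0.6 -0.4 -1.5] q [ 0.15  0.47  1.88 -0.    0.79  0.43]
clock: 47.67
eef_pos: [562.4, 87.0, 240.8]
tcp_rot: [3.141, 0.0, 1.292]
contact_force: [0.0, 1.0, -4.5]
opening: 0.434
t 47.67 pos [562.4  87.  240.8] rpy [3.141 0.    1.292] F [ 0.   1.  -4.5] op 0.434
turn rotvec tool [ 0.     0.    -0.279]
shift AFTER turn [-0.8 -0.1 -1.2]
shift now [-0.7  0.1 -1.2] q [ 0.15  0.47  1.88 -0.    0.79  0.43]
```

```bash
python3 -m creep '[[0,0,-0.08,0,0,0,0.95],[0,0,-0.08,0,0,0,0.95],[0,0,0,0,0,-6,0.95],[0,0,0,0,0,-8,0.95],[0,0,0,0,0,-8,0.95],[0,0,0,0,0,0,0.95]]' 80;  python3 g.py 562.3 86.2 300 1.571
```

```text
clock: 48.17
eef_pos: [562.4, 86.7, 264.3]
tcp_rot: [3.142, 0.0, 1.451]
contact_force: [1.0, -0.6, -4.3]
opening: 0.433
t 48.17 pos [562.4  86.7 264.3] rpy [3.142 0.    1.451] F [ 1.  -0.6 -4.3] op 0.433
turn rotvec tool [-0.    0.   -0.12]
shift AFTER turn [ -0.5  -0.1 -35.7]
shift now [ -0.6   0.  -35.7] q [ 0.15  0.44  1.87 -0.    0.84  0.27]
```

```bash
python3 -m creep '[[0,0,0,0,0,-10,0.95],[0,0,0,0,0,-15,0.95],[0,0,0,0,0,-15,0.95],[0,0,0,0,0,-10,0.95],[0,0,0,0,0,0,0.95]]' 80;  python3 g.py 619.8 -316.4 310 0.92; python3 - <<'E'
from h import *
g=grab_frame("scene"); crop(g,320,90,200,150,"s13.png",4)
f=grab_frame("top"); crop(f,95,165,220,140,"t13.png",3)
E
```

```text
clock: 48.58
eef_pos: [561.6, 86.7, 319.1]
tcp_rot: [-3.141, 0.0, 1.446]
contact_force: [0.5, -0.6, -4.7]
opening: 0.432
t 48.58 pos [561.6  86.7 319.1] rpy [-3.141  0.     1.446] F [ 0.5 -0.6 -4.7] op 0.432
turn rotvec tool [-0.001  0.001  0.526]
shift AFTER turn [-285.5  290.5    9.1]
shift now [-392.7  108.     9.2] q [ 0.15  0.36  1.83 -0.    0.95  0.28]
```

View pics/s13.png

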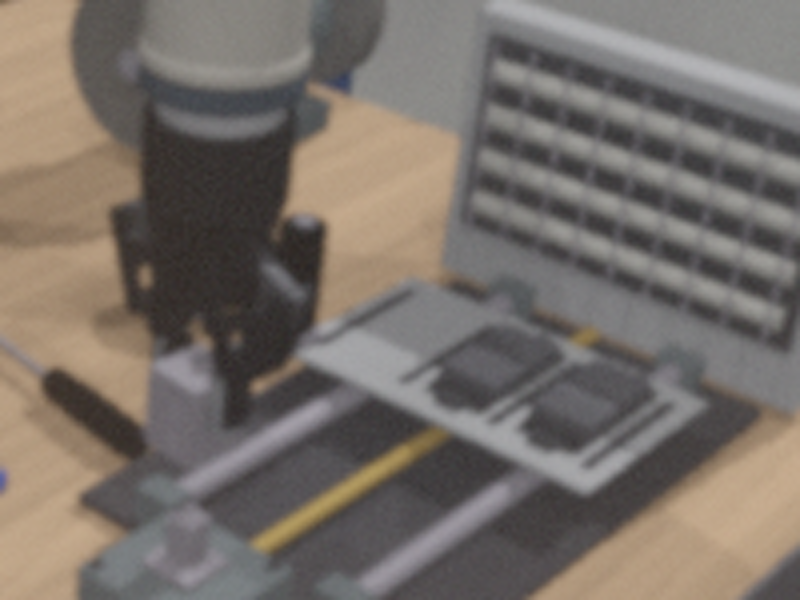

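View pics/t13.png

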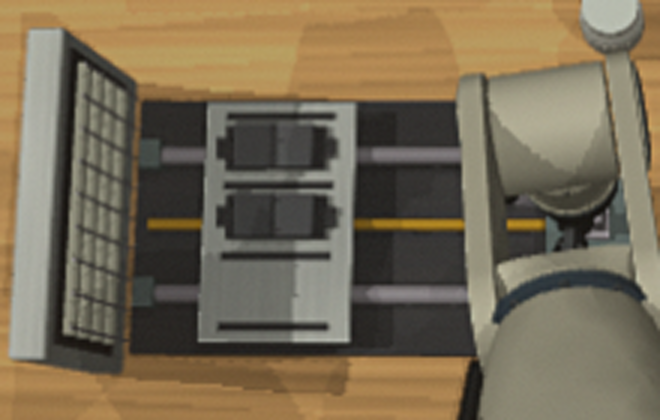

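```bash
python3 -m creep '[[0,0,0.105,0,0,0,0.95],[0,0,0.105,0,0,0,0.95],[0,0,0.105,0,0,0,0.95],[0,0,0.105,0,0,0,0.95],[0,0,0.09,0,0,0,0.95],[0,0,0,-15,15,0,0.95],[0,0,0,-22,22,0,0.95],[0,0,0,-22,22,0,0.95],[0,0,0,-22,22,0,0.95],[0,0,0,-22,22,0,0.95]]' 80;  python3 g.py 612 -306 310 0.92
```

```text
clock: 49.52
eef_pos: [575.4, -57.4, 307.3]
tcp_rot: [-3.127, 0.011, 0.915]
contact_force: [0.8, -0.0, -4.1]
opening: 0.432
t 49.52 pos [575.4 -57.4 307.3] rpy [-3.127  0.011  0.915] F [ 0.8 -0.  -4.1] op 0.432
turn rotvec tool [-0.015  0.011 -0.005]
shift AFTER turn [-175.6  179.7   -2.7]
shift now [-174.7  180.6   -3.5] q [-0.1   0.4   1.81 -0.    0.95  0.56]
```

```bash
python3 -m creep '[[-0.015,0.011,-0.005,-22,22,-4,0.95],[0,0,0,-22,22,-3,0.95],[0,0,0,-22,22,0,0.95],[0,0,0,-22,22,0,0.95],[0,0,0,-22,22,0,0.95],[0,0,0,-22,22,0,0.95],[0,0,0,-18,18,0,0.95],[0,0,0,-8,8,0,0.95],[0,0,0,0,0,0,0.95],[0,0,0,0,0,0,0.95]]' 80;  python3 g.py 612 -306 260 0.92
```

```text
clock: 50.35
eef_pos: [601.0, -295.3, 301.3]
tcp_rot: [-3.128, 0.005, 0.913]
contact_force: [0.3, 0.3, -3.6]
opening: 0.435
t 50.35 pos [ 601.  -295.3  301.3] rpy [-3.128  0.005  0.913] F [ 0.3  0.3 -3.6] op 0.435
turn rotvec tool [-0.014  0.005 -0.007]
shift AFTER turn [-1.8 15.2 41.3]
shift now [-1.5 15.8 41.1] q [-0.46  0.53  1.61 -0.    1.02  0.2 ]
```

```bash
python3 -m creep '[[-0.014,0.005,-0.007,-2,14,10,0.95],[0,0,0,0,0,15,0.95],[0,0,0,0,0,15,0.95],[0,0,0,0,0,15,0.95],[0,0,0,0,0,0,0.95],[0,0,0,0,0,0,0.95]]' 80;  python3 g.py 612 -306 210 0.92
```

```text
clock: 50.85
eef_pos: [609.5, -297.4, 240.6]
tcp_rot: [-3.134, -0.0, 0.923]
contact_force: [0.4, 0.1, -4.0]
opening: 0.431
t 50.85 pos [ 609.5 -297.4  240.6] rpy [-3.134 -0.     0.923] F [ 0.4  0.1 -4. ] op 0.431
turn rotvec tool [-0.008 -0.     0.003]
shift AFTER turn [-5.3  7.2 30.6]
shift now [-5.3  7.4 30.5] q [-0.46  0.61  1.62  0.    0.92  0.19]
```

```bash
python3 -m creep '[[-0.008,0,0.003,-5,7.2,10,0.95],[0,0,0,0,0,10,0.95],[0,0,0,0,0,8,0.95],[0,0,0,0,0,0,0.95],[0,0,0,0,0,0,0.95]]' 80;  python3 g.py 612 -306 197 0.92
```

```text
clock: 51.27
eef_pos: [612.8, -304.2, 211.3]
tcp_rot: [3.141, -0.001, 0.922]
contact_force: [0.1, -0.2, -3.4]
opening: 0.435
t 51.27 pos [ 612.8 -304.2  211.3] rpy [ 3.141e+00 -1.000e-03  9.220e-01] F [ 0.1 -0.2 -3.4] op 0.435
turn rotvec tool [ 0.001 -0.001  0.002]
shift AFTER turn [-1.9  0.4 14.3]
shift now [-1.9  0.4 14.3] q [-0.46  0.65  1.62  0.    0.87  0.19]
```

```bash
python3 -m creep '[[0,0,0,-1,0,6,0.95],[0,0,0,0,0,5,0.95],[0,0,0,0,0,3,0.95],[0,0,0,0,0,0,0.95]]' 80;  python3 g.py 612 -306 195 0.92;python3 -m creep '[[0,0,0,0,0,2,0.95],[0,0,0,0,0,2,0.95],[0,0,0,0,0,0,0.95]]' 80;  python3 g.py 612 -306 195 0.92
```

```text
clock: 51.6
eef_pos: [612.4, -305.3, 196.8]
tcp_rot: [3.14, -0.001, 0.921]
contact_force: [0.0, 0.5, -4.4]
opening: 0.435
t 51.60 pos [ 612.4 -305.3  196.8] rpy [ 3.14e+00 -1.00e-03  9.21e-01] F [ 0.   0.5 -4.4] op 0.435
turn rotvec tool [ 0.002 -0.001  0.001]
shift AFTER turn [-0.8  0.1  1.8]
shift now [-0.8  0.1  1.8] q [-0.46  0.67  1.63  0.    0.84  0.18]
clock: 51.85
eef_pos: [612.7, -305.6, 195.5]
tcp_rot: [3.139, -0.001, 0.921]
contact_force: [0.6, 0.0, -4.6]
opening: 0.432
t 51.85 pos [ 612.7 -305.6  195.5] rpy [ 3.139e+00 -1.000e-03  9.210e-01] F [ 0.6  0.  -4.6] op 0.432
turn rotvec tool [ 0.003 -0.001  0.001]
shift AFTER turn [-0.7 -0.3  0.5]
shift now [-0.7 -0.3  0.5] q [-0.47  0.67  1.63  0.    0.84  0.18]
```

```bash
python3 -m creep '[[0.002,0,0,0,0,3,0.95],[0,0,0,0,0,2,0.95],[0,0,0,0,0,0,0.95]]' 80;  python3 g.py 612 -306 195 0.92;python3 -m creep '[[0,0,0,0,0,0,0.3],[0,0,0,0,0,0,0.25],[0,0,0,0,0,0,0.25],[0,0,0,0,0,-15,0.25],[0,0,0,0,0,-25,0.25],[0,0,0,0,0,-35,0.25],[0,0,0,0,0,-35,0.25],[0,0,0,0,0,-25,0.25],[0,0,0,-30,0,0,0.25],[0,0,0,-35,0,0,0.25]]' 80
```

```text
clock: 52.1
eef_pos: [613.2, -306.0, 195.5]
tcp_rot: [3.139, -0.001, 0.921]
contact_force: [-0.7, -0.6, -4.2]
opening: 0.433
t 52.10 pos [ 613.2 -306.   195.5] rpy [ 3.139e+00 -1.000e-03  9.210e-01] F [-0.7 -0.6 -4.2] op 0.433
turn rotvec tool [ 0.003 -0.001  0.001]
shift AFTER turn [-0.7 -1.   0.5]
shift now [-0.7 -1.   0.5] q [-0.47  0.67  1.62  0.    0.84  0.18]
clock: 52.93
eef_pos: [577.0, -354.9, 342.3]
tcp_rot: [3.134, -0.004, 0.927]
contact_force: [0.3, -1.4, -0.4]
opening: 0.75
```

```bash
python3 -m creep '[[0,0,0,-35,0,0,0.25],[0,0,0,-35,0,0,0.25],[0,0,0,-35,0,0,0.25],[0,0,0,-35,0,0,0.25],[0,0,0,0,0,0,0.25],[0,0,0,0,0,0,0.25]]' 60
python3 - <<'E'
from h import *
f=grab_frame("top"); cv2.imwrite("pics/t20.png",f["color"][:,:,::-1])
g=grab_frame("scene"); cv2.imwrite("pics/s20.png",g["color"][:,:,::-1])
E
```

```text
clock: 53.43
eef_pos: [486.7, -475.8, 352.6]
tcp_rot: [3.121, -0.001, 0.925]
contact_force: [-0.2, 0.7, 0.5]
opening: 0.752
```

View pics/t20.png

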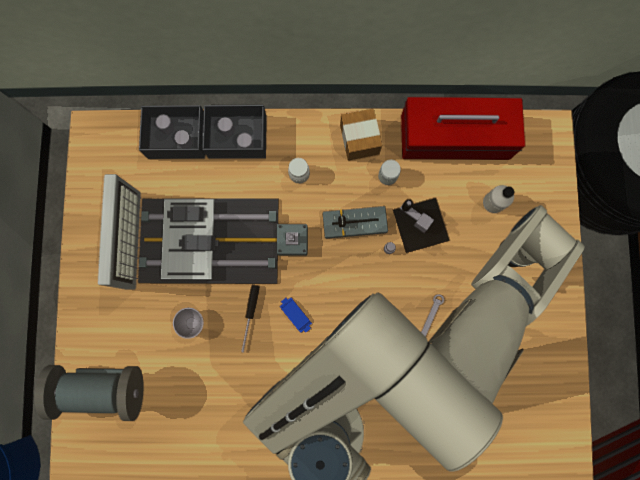

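View pics/s20.png

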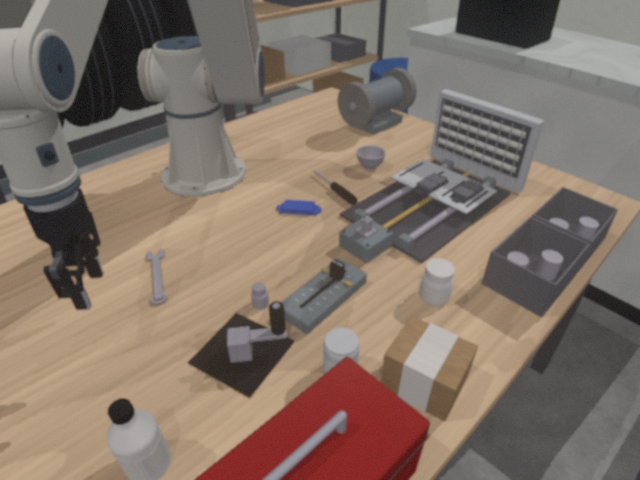

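```bash
python3 - <<'E'
from ov import *
f=grab_frame("top"); g=grab_frame("scene")
polys=[(sq((562.6,396.1),45,240,150,0),(0,255,0))]
a=ov(f,155,190,70,95,5,polys,""); cv2.imwrite("pics/o20.png",a)
b=ov(g,380,150,130,80,6,polys,"")[:,780:]; cv2.imwrite("pics/o21.png",b)
E
```

```text
(no output)
```

View pics/o20.png

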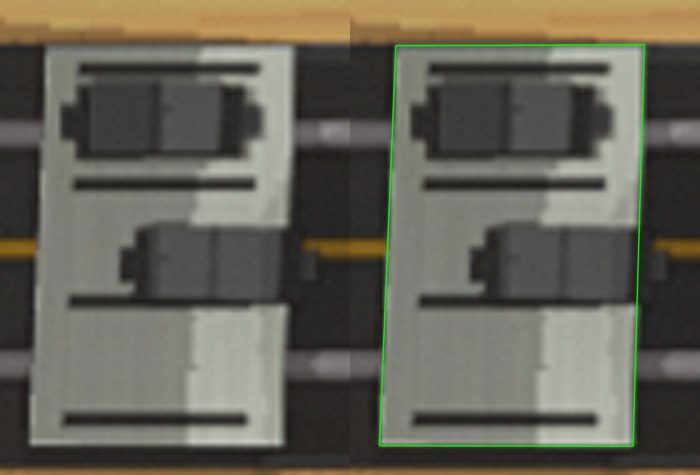

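View pics/o21.png

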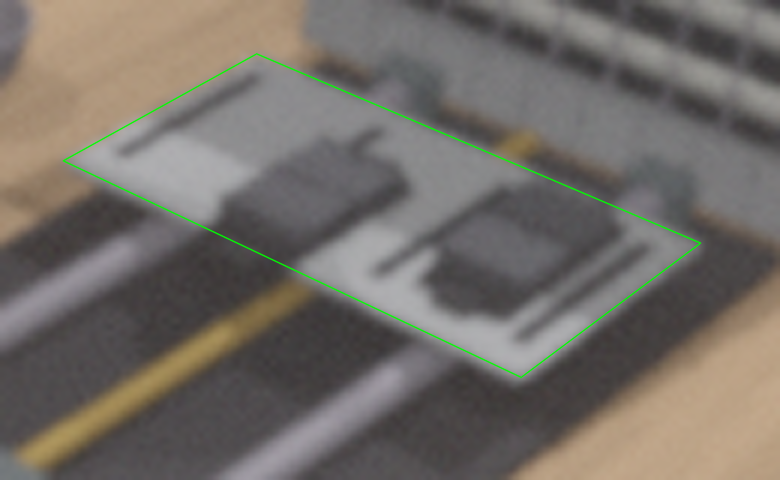

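```bash
python3 - <<'E'
from ov import *
f=grab_frame("top"); g=grab_frame("scene")
def c(p): return (np.array(p,float)+.5)/5-.5+[155,190]
print(p2w(f,c([(161.5,123),(219,266)]),48).round(1), p2w(f,c([(158,118.5),(212,262)]),62).round(1))
polys=[]
for (x,y,a,col) in ((633,397,1.571,(0,255,255)),(550,361.5,1.571,(0,0,255))):
    polys+=[(sq((x,y),51,100,44,a),col),(sq((x,y),62,80,44,a),col)]
a=ov(f,155,190,70,95,5,polys,"")[:,350:]; 
b=ov(g,380,150,90,95,5,polys,"")[:,450:]; cv2.imwrite("pics/o22.png",np.hstack([a,b]))
E
```

```text
[[634.3 398.3  48. ]
 [548.4 361.1  48. ]] [[634.3 397.   62. ]
 [548.8 362.1  62. ]]
```

View pics/o22.png

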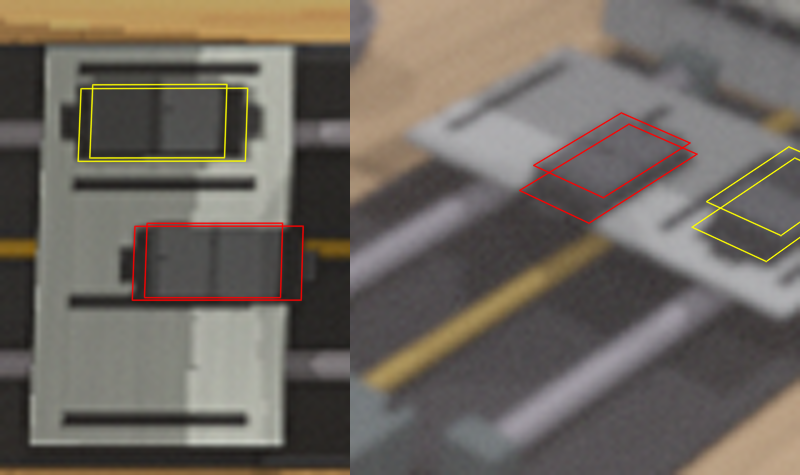

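```bash
python3 -m creep '[[0.02,0,-0.11,0,0,0,0.3],[0,0,-0.11,0,0,0,0.3],[0,0,-0.11,0,0,0,0.3],[0,0,-0.11,0,0,0,0.3],[0,0,-0.11,0,0,0,0.3],[0,0,-0.10,0,0,0,0.3],[0,0,0,30,3,0,0.3],[0,0,0,38,3,0,0.3],[0,0,0,38,3,0,0.3],[0,0,0,38,3,0,0.3]]' 60;  python3 g.py 549 361.6 330 1.571
```

```text
clock: 54.57
eef_pos: [499.9, -322.1, 349.9]
tcp_rot: [-3.141, -0.0, 1.621]
contact_force: [0.4, 1.1, -0.3]
opening: 0.698
t 54.57 pos [ 499.9 -322.1  349.9] rpy [-3.141 -0.     1.621] F [ 0.4  1.1 -0.3] op 0.698
turn rotvec tool [-0.001 -0.     0.05 ]
shift AFTER turn [683.6  49.3  19.9]
shift now [680.3  83.6  20.1] q [-0.57  0.36  1.75 -0.    1.03 -0.63]
```

```bash
python3 -m creep '[[0,0,0.02,38,4,0,0.3],[0,0,0,38,4,0,0.3],[0,0,0,38,4,0,0.3],[0,0,0,38,4,0,0.3],[0,0,0,38,4,0,0.3],[0,0,0,38,4,0,0.3],[0,0,0,38,4,0,0.3],[0,0,0,38,4,0,0.3],[0,0,0,38,4,0,0.3],[0,0,0,38,4,0,0.3]]' 60;  python3 g.py 549 361.6 330 1.571
```

```text
clock: 55.4
eef_pos: [524.1, 86.5, 351.2]
tcp_rot: [3.14, -0.001, 1.612]
contact_force: [0.2, 0.2, -0.5]
opening: 0.697
t 55.40 pos [524.1  86.5 351.2] rpy [ 3.140e+00 -1.000e-03  1.612e+00] F [ 0.2  0.2 -0.5] op 0.697
turn rotvec tool [ 0.001 -0.002  0.041]
shift AFTER turn [275.1  25.   21.2]
shift now [273.8  36.2  21.7] q [0.16 0.27 1.89 0.   0.99 0.12]
```

```bash
python3 -m creep '[[0,0,0.03,36,4,0,0.3],[0,0,0,36,3,3,0.3],[0,0,0,36,3,3,0.3],[0,0,0,36,3,3,0.3],[0,0,0,36,3,3,0.3],[0,0,0,36,3,3,0.3],[0,0,0,25,2,3,0.3],[0,0,0,5,0,3,0.3],[0,0,0,0,0,0,0.3],[0,0,0,0,0,0,0.3]]' 60;  python3 g.py 549 361.6 280 1.571
```

```text
clock: 56.23
eef_pos: [532.6, 363.0, 330.2]
tcp_rot: [3.139, -0.004, 1.603]
contact_force: [0.1, -0.2, -0.8]
opening: 0.703
t 56.23 pos [532.6 363.  330.2] rpy [ 3.139 -0.004  1.603] F [ 0.1 -0.2 -0.8] op 0.703
turn rotvec tool [ 0.003 -0.004  0.032]
shift AFTER turn [-1.4 16.4 50.2]
shift now [-2.1 16.2 50.2] q [0.6  0.46 1.66 0.   1.03 0.56]
```

```bash
python3 -m creep '[[0.003,-0.004,0.032,-2,16,0,0.3],[0,0,0,0,0,15,0.3],[0,0,0,0,0,20,0.3],[0,0,0,0,0,10,0.3],[0,0,0,0,0,0,0.3],[0,0,0,0,0,0,0.3]]' 60;  python3 g.py 549 361.6 250 1.571; python3 - <<'E'
from h import *
g=grab_frame("scene"); crop(g,360,130,130,110,"s22.png",5)
E
```

```text
clock: 56.73
eef_pos: [548.7, 355.6, 285.7]
tcp_rot: [-3.141, 0.002, 1.567]
contact_force: [0.6, -0.6, 1.1]
opening: 0.697
t 56.73 pos [548.7 355.6 285.7] rpy [-3.141e+00  2.000e-03  1.567e+00] F [ 0.6 -0.6  1.1] op 0.697
turn rotvec tool [-0.001  0.002 -0.004]
shift AFTER turn [ 6.   0.3 35.7]
shift now [ 6.1  0.3 35.7] q [ 0.57  0.52  1.66 -0.    0.96  0.58]
```

View pics/s22.png

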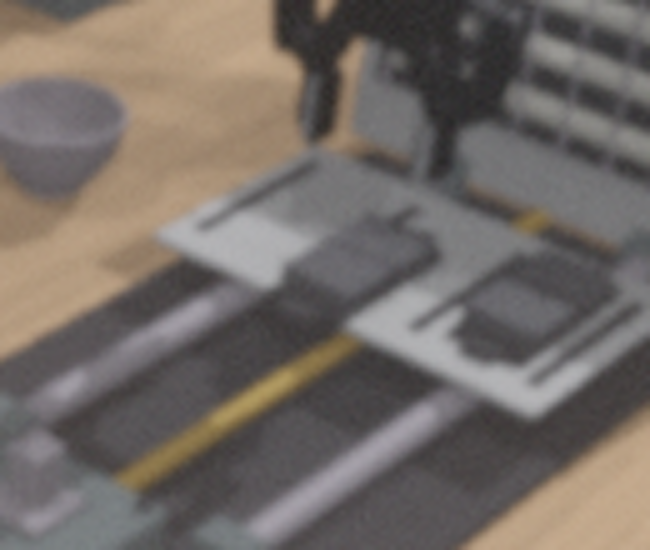

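```bash
python3 -m creep '[[0,0.002,-0.004,6,0.3,15,0.3],[0,0,0,0,0,17,0.3],[0,0,0,0,0,8,0.3],[0,0,0,0,0,0,0.3],[0,0,0,0,0,0,0.3]]' 60;  python3 g.py 549 361.6 224 1.571
```

```text
clock: 57.2
eef_pos: [550.0, 362.5, 246.6]
tcp_rot: [3.138, -0.004, 1.571]
contact_force: [-0.4, 0.5, -0.1]
opening: 0.699
t 57.20 pos [550.  362.5 246.6] rpy [ 3.138 -0.004  1.571] F [-0.4  0.5 -0.1] op 0.699
turn rotvec tool [ 0.004 -0.004  0.   ]
shift AFTER turn [-0.9 -1.  22.6]
shift now [-0.9 -1.1 22.6] q [0.58 0.57 1.67 0.   0.89 0.58]
```

```bash
python3 -m creep '[[0.004,-0.004,0,-1,-1,11,0.3],[0,0,0,0,0,8,0.3],[0,0,0,0,0,3,0.3],[0,0,0,0,0,0,0.3]]' 60;  python3 g.py 549 361.6 225 1.571
```

```text
clock: 57.53
eef_pos: [549.3, 362.0, 223.9]
tcp_rot: [3.141, -0.0, 1.571]
contact_force: [-0.8, -0.5, 1.0]
opening: 0.697
t 57.53 pos [549.3 362.  223.9] rpy [ 3.141 -0.     1.571] F [-0.8 -0.5  1. ] op 0.697
turn rotvec tool [ 0.001 -0.     0.   ]
shift AFTER turn [-0.4 -0.3 -1.1]
shift now [-0.4 -0.3 -1.1] q [ 0.58  0.6   1.68 -0.    0.85  0.58]
```

Grip, lift ~8 mm, and look.

```bash
python3 -m creep '[[0,0,0,0,0,0,0.9],[0,0,0,0,0,0,0.9],[0,0,0,0,0,0,0.9],[0,0,0,0,0,0,0.9],[0,0,0,0,0,-5,0.9],[0,0,0,0,0,-5,0.9],[0,0,0,0,0,0,0.9]]' 60;  python3 g.py 562.5 396 234 1.571
```

```text
clock: 58.12
eef_pos: [549.2, 361.8, 234.8]
tcp_rot: [3.141, 0.0, 1.571]
contact_force: [0.5, -0.1, -1.8]
opening: 0.493
t 58.12 pos [549.2 361.8 234.8] rpy [3.141 0.    1.571] F [ 0.5 -0.1 -1.8] op 0.493
turn rotvec tool [0. 0. 0.]
shift AFTER turn [34.2 13.3  0.8]
shift now [34.2 13.3  0.8] q [ 0.58  0.59  1.68 -0.    0.87  0.58]
```

```bash
python3 -m creep '[[0,0,0,9,3.5,0,0.9],[0,0,0,9,3.5,0,0.9],[0,0,0,9,3.5,0,0.9],[0,0,0,4,2,0,0.9],[0,0,0,0,0,0,0.9],[0,0,0,0,0,0,0.9]]' 60;  python3 g.py 562.5 396 226 1.571
```

```text
clock: 58.62
eef_pos: [563.4, 397.3, 235.5]
tcp_rot: [3.14, -0.001, 1.572]
contact_force: [-0.3, -0.6, -2.0]
opening: 0.498
t 58.62 pos [563.4 397.3 235.5] rpy [ 3.140e+00 -1.000e-03  1.572e+00] F [-0.3 -0.6 -2. ] op 0.498
turn rotvec tool [ 0.002 -0.001  0.001]
shift AFTER turn [-1.3 -0.9  9.5]
shift now [-1.4 -0.9  9.5] q [0.61 0.63 1.6  0.   0.91 0.61]
```

```bash
python3 -m creep '[[0,0,0,-1.3,-0.9,5,0.9],[0,0,0,0,0,4,0.9],[0,0,0,0,0,2,0.9],[0,0,0,0,0,0,0.9]]' 60;  python3 g.py 562.5 396 224 1.571;python3 -m creep '[[0,0,0,0,0,2,0.9],[0,0,0,0,0,1.5,0.9],[0,0,0,0,0,0,0.9]]' 60;  python3 g.py 562.5 396 224 1.571
```

```text
clock: 58.95
eef_pos: [562.3, 396.0, 224.0]
tcp_rot: [3.14, -0.002, 1.572]
contact_force: [-0.7, 1.2, 4.5]
opening: 0.495
t 58.95 pos [562.3 396.  224. ] rpy [ 3.140e+00 -2.000e-03  1.572e+00] F [-0.7  1.2  4.5] op 0.495
turn rotvec tool [ 0.002 -0.002  0.001]
shift AFTER turn [0.  0.2 0. ]
shift now [0.  0.2 0. ] q [0.61 0.64 1.61 0.   0.89 0.61]
clock: 59.2
eef_pos: [562.3, 395.7, 224.5]
tcp_rot: [3.14, -0.002, 1.571]
contact_force: [-0.3, 0.8, -3.0]
opening: 0.494
t 59.20 pos [562.3 395.7 224.5] rpy [ 3.140e+00 -2.000e-03  1.571e+00] F [-0.3  0.8 -3. ] op 0.494
turn rotvec tool [ 0.002 -0.002  0.   ]
shift AFTER turn [0.3 0.2 0.5]
shift now [0.3 0.2 0.5] q [0.61 0.64 1.61 0.   0.89 0.61]
```

Seated; release and withdraw well away.

```bash
python3 -m creep '[[0,0,0,0,0,0,0.32],[0,0,0,0,0,0,0.32],[0,0,0,0,0,0,0.32],[0,0,0,0,0,-15,0.32],[0,0,0,0,0,-25,0.32],[0,0,0,0,0,-30,0.32],[0,0,0,0,0,-30,0.32],[0,0,0,-20,-10,-20,0.32],[0,0,0,-35,-10,0,0.32],[0,0,0,-35,-10,0,0.32]]' 60;  python3 -m creep '[[0,0,0,-35,-10,0,0.3],[0,0,0,-35,-10,0,0.3],[0,0,0,-35,-10,0,0.3],[0,0,0,-35,-10,0,0.3],[0,0,0,-35,-5,0,0.3],[0,0,0,-35,0,0,0.3],[0,0,0,-35,0,0,0.3],[0,0,0,-35,0,0,0.3],[0,0,0,-35,0,0,0.3],[0,0,0,-20,0,0,0.3]]' 60
python3 - <<'E'
from h import *
f=grab_frame("top"); cv2.imwrite("pics/t23.png",f["color"][:,:,::-1])
g=grab_frame("scene"); cv2.imwrite("pics/s23.png",g["color"][:,:,::-1])
E
```

```text
clock: 60.03
eef_pos: [532.8, 307.5, 353.7]
tcp_rot: [3.136, -0.005, 1.575]
contact_force: [0.6, -0.3, -0.5]
opening: 0.674
clock: 60.87
eef_pos: [483.0, -43.1, 363.8]
tcp_rot: [3.122, -0.007, 1.579]
contact_force: [0.1, 0.7, 0.3]
opening: 0.701
```

View pics/t23.png

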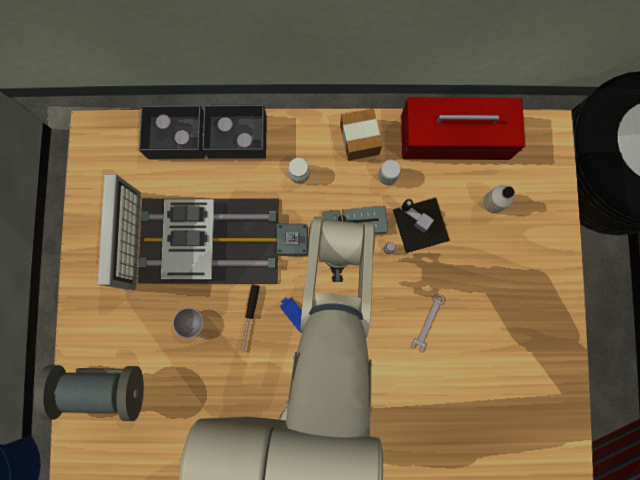

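View pics/s23.png

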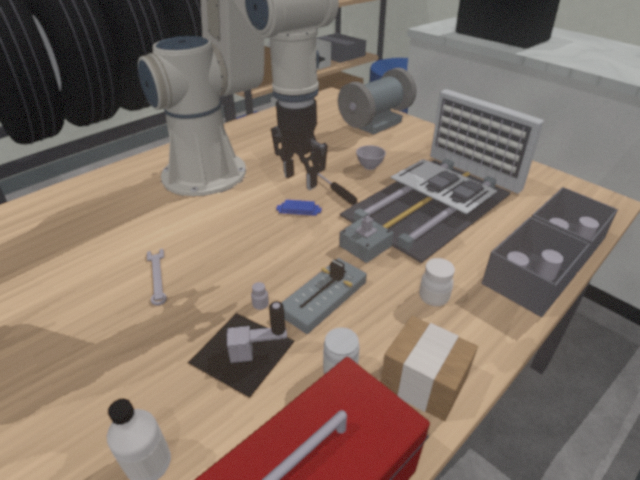

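```bash
python3 -m creep '[[0,0,0,-35,0,0,0.3],[0,0,0,-35,0,0,0.3],[0,0,0,-35,0,0,0.3],[0,0,0,0,0,0,0.3],[0,0,0,0,0,0,0.3],[0,0,0,0,0,0,0.3],[0,0,0,0,0,0,0.3]]' 60
python3 - <<'E'
from ov import *
f=grab_frame("top"); g=grab_frame("scene")
polys=[(sq((562.6,396.1),45,240,150,0),(0,255,0))]
a=ov(f,155,190,60,95,4,polys,"")[:,240:]; b=ov(g,380,150,110,95,4,polys,"")[:,440:]; cv2.imwrite("pics/o30.png",np.hstack([a,b]))
crop(f,315,190,140,65,"o31.png",5)
print(sense()["qvel"].round(3))
E
```

```text
clock: 61.55
eef_pos: [484.6, -149.9, 368.0]
tcp_rot: [3.115, -0.007, 1.577]
contact_force: [-0.5, 0.6, 0.2]
opening: 0.703
[ 0.     0.002  0.001 -0.    -0.002 -0.003]
```

View pics/o30.png

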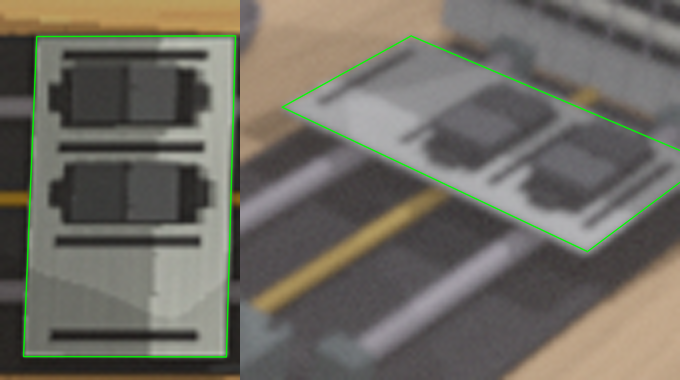

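View pics/o31.png

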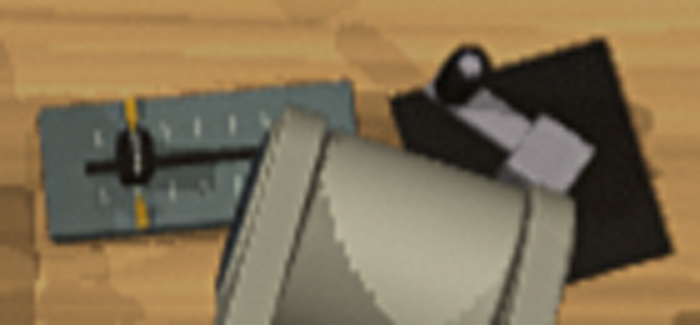

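Everything checks out; handing in.

```bash
python3 -c "
from rig import job
print(job.sign_off())"
```

```text
the job is handed in; nothing more can be done
None
```

The job is done and handed in at about 62 s on the robot's clock, in the order you asked.

- **Pads:** Both grey pads on the bench lie flat, side by side, fully on the carriage plate. I left the blue look-alike alone.
- **Winding:** I fitted the crank and wound it clockwise about four turns until it hit the end stop. It stayed on throughout. The final pictures show the plate at about 160 mm of travel.
- **Heater:** Only after the carriage was home did I move the slider, and it is level with the brass pointers to within about 0.5 mm by eye on the picture.
- **Crank:** It stands upright on its rubber mat, close to where it started.

**Pad knocked aside:** After the crank was back on its mat, a picture showed the middle pad had moved about 35 mm, with one end over the plate's edge. I gripped it again and set it back in its bay. The last pictures show both pads in place.

No check failed. The one weak measurement was vertical force when setting things down: it was too noisy to confirm contact. I judged contact by the height no longer dropping, so a part may have settled up to about 1 mm on release.

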